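# Gauge three drilled blocks and reject the undersize one

### The job

One of the three drilled blocks in the wooden rack is not bored to size all the way down. Working from the robot's left to its right, try the pin gauge in the bore of each of the three blocks, feeling for the bore with its sprung pin and pressing gently until the pin is home to its collar or stops (never force it: 25 N is too much). In the end the gauge is back home in its stand and the block that it would not go through stands upright in the black tray, not dropped there; leave the good blocks standing in the rack and everything else on the bench where it is.

Things in the scene. Friction and masses are not known exactly. Their poses are not given: they have to be found in the camera images.
- block_a_mid (a point): Centre of the aluminium block, 20 mm above its underside. Block 44 x 44 mm, 40 mm tall, 0.15 to 0.24 kg, standing loose in a rack pocket; z up, x and y square to its sides. For its bore see block_a. The blocks change pockets from start to start.
- block_b_mid (a point): Centre of the aluminium block, 20 mm above its underside. Block 44 x 44 mm, 40 mm tall, 0.15 to 0.24 kg, standing loose in a rack pocket; z up, x and y square to its sides. For its bore see block_a. The blocks change pockets from start to start.
- block_c_mid (a point): Centre of the aluminium block, 20 mm above its underside. Block 44 x 44 mm, 40 mm tall, 0.15 to 0.24 kg, standing loose in a rack pocket; z up, x and y square to its sides. For its bore see block_a. The blocks change pockets from start to start.
- block_a: Block; origin centre of its underside. Each block has a round upright bore, 15.6 mm wide at the mouth, its axis 2 to 3.5 mm off the block's centre in any direction (hand drilled, differs by block). In two blocks the bore is that wide right through; in one only for the top 12 mm and 10 mm below: a step stops the gauge 12 mm down. Which of the three it is, is for the gauge to tell.
- block_b: Block, as block_a; origin centre of its underside.
- block_c: Block, as block_a; origin centre of its underside.
- gauge_handle (a point): Centre of the handle of the pin gauge, a loose steel tool (0.12 kg) upright in the stand at the start. From the tip up: pin 14 mm thick, 34 mm long, 1 mm chamfer; round collar 26 mm wide, 6 mm thick; a thin shank, 10 mm of it bare; dark square handle 20 x 20 mm, 48 mm tall. This point is 74 mm above the tip, 24 mm below the top; z up along the gauge, x and y square to the flats.
- gauge_tip (a point): Centre of the lower end of the gauge's pin, on its axis; same axes as the handle. Pin and collar are sprung: pressed, they slide together up to 10 mm towards the handle, starting at 2 N and reaching 7 N, then stop hard; let go, they spring back out.
- gauge: The pin gauge; its origin is where the tip is with the pin sprung out, 74 mm below the handle's centre.
- rack: Fixed low wooden rack 85 x 250 mm with three pockets in a row along its y axis, one block in each; floor 6 mm thick, rims and dividers 16 mm high, pockets about 73 x 75 mm. Origin: centre of its underside, on the bench.
- pocket_1 (a point): Centre of the floor of the pocket at the robot's left (the largest y).
- pocket_2 (a point): Centre of the floor of the middle pocket.
- pocket_3 (a point): Centre of the floor of the pocket at the robot's right (the smallest y).
- stand_hole (a point): Centre of the mouth of the gauge's hole, 17 mm wide, in the top of the stand: a fixed dark wooden block 60 x 140 mm (x, y), 45 mm tall, drilled through. With the gauge home its collar rests on the stand's top, its tip 34 mm below this point. The narrow hole 74 mm away along -y holds a punch that stays there. The stand may be on either side of the bench.
- tray_floor (a point): Centre of the inner floor, 4 mm above the bench, of the fixed black reject tray: 130 x 130 mm outside, walls 4 mm thick, rims 28 mm above the bench. It is on the other side of the bench from the stand.
- punch: Bystander: steel punch 9 mm thick, 58 mm tall, standing in the stand's narrow hole; origin at its lower end.
- tape_roll: Bystander: blue tape roll, 90 mm across, 25 mm high; origin under its centre.
- offcut: Bystander: pale wooden offcut 45 x 100 x 20 mm between robot and rack; origin under its centre.
- glue: Bystander: white bottle 150 mm tall; origin under its centre.
- jar: Bystander: glass jar 85 mm tall, 70 mm across; origin under its centre.
- screwdriver: Bystander: red-handled screwdriver lying on the bench.
- square_stub: Bystander: brass bar stub 30 x 30 x 50 mm, standing between robot and rack; origin under its centre.
- hammer: Bystander: hammer lying at the robot's left.
Mind the look-alikes: they are no part of the job. What is shaped like the gauge but orange or purple is not meant. Leave any turquoise look-alike of the block_c alone.

How it is judged:
By the outcome, as a careful person would: the job done as asked, in the order asked, and still so for the second after the job is handed in, with the robot touching nothing.
It also fails if it takes over 72 s, if anything falls off the work surface, if the arm or the gripper's body presses on something with over 40 N, if the wrist force passes 120 N, or if a joint passes its speed limit or range.

### The arm

A 7-joint arm with a two-finger parallel gripper is mounted at the origin on the work surface. World frame = base frame: x ahead of the robot, y to its left, z up, the work surface at z = 0. Lengths are in m, angles in rad, forces in N, time in s.
With the tool pointing down it reaches from about 0.425 to 0.975 m from the base axis. Payload 16.7 kg.
Tool frame: the origin (TCP) lies at the very end of the fingers, on their centre line; the grasp point (between the pads) lies 19 mm behind it; z points along the fingers, y is the direction in which the jaws open and shut (so a half turn about z gives the same grasp; the last joint's range is limited). The gripper opens to 85 mm and grips with 20 to 120 N. Pads are 22 mm wide; open, the fingers measure 114 mm over their backs; the gripper's body (76 mm by 85 mm) begins 54 mm behind the grasp point. The pads swing forward as they close: fully open they stand 13 mm farther back than shut.
Start: joints at [1.171, 0.426, 0.074, 1.606, -0.034, 1.111, -0.067], TCP at [0.167, -0.654, 0.231] pointing down, gripper open.
Joint ranges: [-2.85, 2.85], [-0.5, 2.14], [-1.23, 1.37], [0.21, 2.46], [-1.02, 4.16], [0.16, 2.05], [-2.73, 2.73]. Speed limits (rad/s): [1.89, 1.89, 2.39, 2.39, 3.01, 3.01, 3.01].

### API

Orientations are given as a 3x3 rotation matrix whose columns are the frame's x, y, z axes.
In Python, from rig import env gives the robot as it stands.
- The arm moves only by the tool apply_moves, never from a script. Its argument "increments" is one flat list of numbers, 7 for each row, row after row: the shift along the tool's x, y, z scaled (see below), then the turn, a rotation vector about the tool's x, y, z scaled (see below), then the opening, from 0 (shut) to 1 (fully open). In form: [tx, ty, tz, ax, ay, az, hand, tx, ty, tz, ax, ay, az, hand, ...]. A call has 1 to 20 rows; each row is the pose to reach, as a shift and turn from the pose commanded when the call began, along the tool's axes at that moment; what a row does not reach only later rows make up. The controller multiplies each number of a shift by 12 cm and each number of a turn by 1.5 rad. A row lasts 1/8 s, in which the tool goes at most 62.5 mm and 10.7 degrees, less where a joint would pass 70% of its speed; a pose out of reach is approached as far as the arm can. A call with a number of a shift or a turn outside -1 to 1 is refused whole. A call with a gripper value outside its range is refused whole. The fingers move at their own pace and stop on an object; the grip force is fixed at half the most. Time passes only in rows, so rows that repeat a pose let the fingers close. It gives the time, the measured TCP pose, the force and the opening at its end, in the units of the state.
- env.observe(): the state, without advancing time (a new reading comes with each control period).
- env.read_camera(name): name is "scene" or "top" or "wrist"; returns a dict with "pixels" (384x512x3 uint8, red, green, blue), "mtx" (3x3 intrinsics, pixels), "eye" and "orientation" of the camera in the world. Camera axes: x right, y up, looking along -z (the intrinsics and any distortion apply to the point x, -y, -z); pixel columns grow to the right and rows downward; lengths in m; the calibration is good to about 2 mm. A picture is of the moment at which its call begins. There is no depth.
- env.close_job(): hands the job in, once; it reports no verdict.
Trained networks look in the newest picture that a camera, given by its name, has taken for a name from the list of things; names that differ only in an ending like _2 or _b are one class to them, and where a whole thing is asked for, a point or a joint stands for the part that bears it (a point fixed in the world has none). Each returns a list of dicts, best first, with "confidence" (0 to 1); they miss things now and then, are a little off and sometimes report something else, mostly with a low value. They report only what shows in the picture. A call takes as long as a camera call. They do not tell look-alikes from the thing itself.
- env.spot_in(camera, label): "point" ([x, y, z] in m, in world coordinates, good to about 4 mm: the middle of the surface that is visible of it).
- env.silhouettes(camera, label): "mask" (384x512 bool, what is visible of it).
The state is a dict: "t": time; "joint_positions": joint angles; "dq": joint speeds; "effort": joint torques, N m; "tcp_pos": TCP position; "tool_rot": TCP orientation; "wrist_force": force on the tool from outside, world axes, zero at the start; "wrist_torque": the same for the moment, N m; "grip_width": opening from 0.0 (shut) to 1.0 (fully open).
Only numpy, scipy, OpenCV 4.12 (cv2) and the standard library are available. Lean on these libraries where they do the work, as an engineer would, in place of code of your own. Each camera call takes 0.05 s, during which the arm holds its last target.

## Working session

There is one attempt and no reset: what is moved stays moved. The work goes in short steps, Python scripts to look and compute and a tool call to move; the robot and the scene stay as the last step left them, time stands still between calls to the robot, and variables do not carry over. Pictures are saved under pics/ and viewed, and the job is handed in when it is done.

Besides the shell and the picture viewer there is one more tool, called after "Request:" as name(argument=value, ...), one argument or row to a line, values as JSON. apply_moves: Moves the arm, as the interface text tells. Shifts and turns lie within -1 to 1; 1 stands for 12 cm of shift or 1.5 rad of turn. Its arguments: {"type":"object","properties":{"increments":{"type":"array"}},"required":["increments"]}

```bash
ls; mkdir -p pics
python3 - <<'E'
from rig import env
import cv2,pickle
s=env.observe(); print({k:s[k] for k in ('t','tcp_pos','tool_rot','wrist_force','grip_width')})
d={}
for c in ('scene','top','wrist'):
    r=env.read_camera(c); d[c]=r
    cv2.imwrite(f'pics/{c}0.png',r['pixels'][:,:,::-1]); print(c,r['mtx'],r['eye'],r['orientation'])
for l in ('block_a','gauge','gauge_handle','stand_hole','rack','pocket_1','pocket_2','pocket_3','tray_floor','square_stub','punch'):
    for c in ('top','scene'):
        print(l,c,[(x['point'],round(x['confidence'],2)) for x in env.spot_in(c,l)])
E
```

```text
pics
{'t': 0.0, 'tcp_pos': array([ 0.16737728, -0.65349402,  0.23060981]), 'tool_rot': array([[ 9.68719454e-01,  2.48158039e-01, -4.54994981e-04],
       [ 2.48158418e-01, -9.68718698e-01,  1.21798960e-03],
       [-1.38508234e-04, -1.29280105e-03, -9.99999155e-01]]), 'wrist_force': array([-0.05429273, -0.66774974, -0.35870432]), 'grip_width': 1.0000173627839821}
scene [[358.62908801   0.         249.17727419]
 [  0.         358.62908801 193.59076428]
 [  0.           0.           1.        ]] [ 0.89543814 -0.32924956  0.93861951] [[ 0.75446438 -0.56300886  0.33734926]
 [ 0.65632111  0.64315849 -0.39444868]
 [ 0.00510906  0.51900692  0.85475477]]
top [[384.99447797   0.         259.28113667]
 [  0.         384.99447797 189.33734583]
 [  0.           0.           1.        ]] [0.48065069 0.05724249 1.31764443] [[ 0.01337319  0.99908566 -0.0406079 ]
 [-0.99968297  0.01249266 -0.02186062]
 [-0.02133333  0.04088737  0.99893599]]
wrist [[278.994301     0.         252.18174376]
 [  0.         278.994301   188.21868501]
 [  0.           0.           1.        ]] [ 0.24759633 -0.63342655  0.
[... 1164 characters left out ...]
ene [([0.6923, -0.3575, 0.0845], 0.62)]
pocket_1 top [([0.5753, -0.0263, 0.0053], 0.69)]
pocket_1 scene [([0.596, -0.0534, 0.0039], 0.93)]
pocket_2 top [([0.5753, -0.0263, 0.0053], 0.69)]
pocket_2 scene [([0.596, -0.0534, 0.0039], 0.93)]
pocket_3 top [([0.5753, -0.0263, 0.0053], 0.69)]
pocket_3 scene [([0.596, -0.0534, 0.0039], 0.93)]
tray_floor top [([0.5265, 0.3254, 0.0076], 0.77), ([0.5865, -0.1045, 0.0472], 0.75)]
tray_floor scene [([0.5288, 0.3248, 0.004], 0.8), ([0.4491, -0.2726, 0.094], 0.6)]
square_stub top [([0.6891, 0.3022, 0.0981], 0.73), ([0.4154, 0.0841, 0.0481], 0.46)]
square_stub scene [([0.4147, 0.0815, 0.0457], 0.76)]
punch top [([0.757, 0.214, 0.0218], 0.32)]
punch scene []
```

View pics/scene0.png

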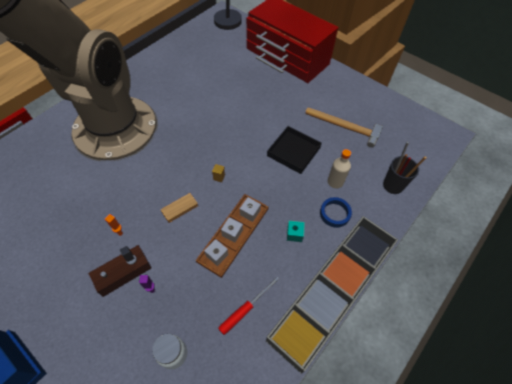

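View pics/top0.png

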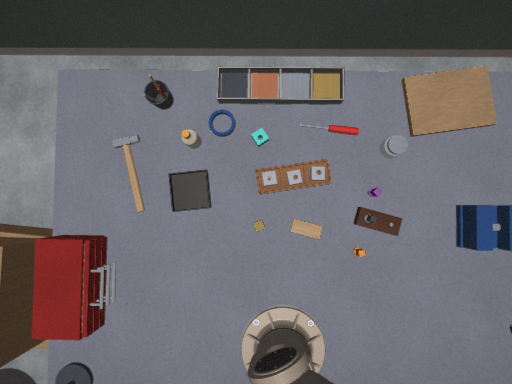

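View pics/wrist0.png

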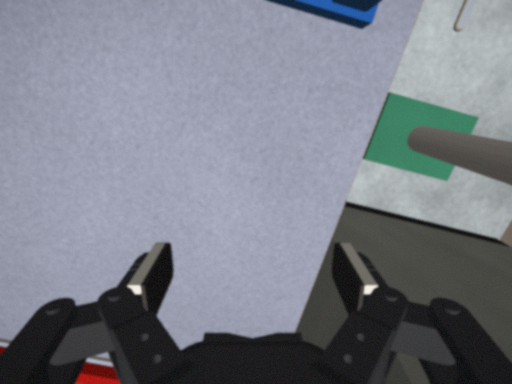

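```bash
cat > h.py <<'E'
from rig import env
import numpy as np,cv2
def shot(c,name=None):
    r=env.read_camera(c)
    if name: cv2.imwrite(f'pics/{name}.png',r['pixels'][:,:,::-1])
    return r
def dist(r):
    for k in r:
        if 'dist' in k: return np.array(r[k],float)
    return None
def ray(r,uv):
    p=cv2.undistortPoints(np.array([[uv]],float),r['mtx'],dist(r))[0,0]
    d=np.array(r['orientation'])@np.array([p[0],-p[1],-1.0])
    return np.array(r['eye']),d
def at_z(r,uv,z):
    o,d=ray(r,uv); return o+d*(z-o[2])/d[2]
def proj(r,X):
    q=np.array(r['orientation']).T@(np.array(X,float)-r['eye'])
    q=np.array([q[0],-q[1],-q[2]])
    return cv2.projectPoints(q.reshape(1,1,3),np.zeros(3),np.zeros(3),r['mtx'],dist(r))[0][0,0]
def crop(r,u,v,w,h,name,k):
    im=r['pixels'][:,:,::-1]
    u0,v0=max(0,int(u-w/2)),max(0,int(v-h/2))
    c=im[v0:v0+h,u0:u0+w]
    cv2.imwrite(f'pics/{name}.png',cv2.resize(c,None,fx=k,fy=k,interpolation=cv2.INTER_CUBIC)); print('crop',name,u0,v0,k)
def goto(p,yaw=None,off=None):
    """rows for moving the tool to p (world), tool pointing down, x-axis yaw (rad)"""
    s=env.observe(); R=np.array(s['tool_rot']); d=R.T@(np.array(p)-s['tcp_pos'])/0.12
    a=None
    if yaw is not None:
        T=np.array([[np.cos(yaw),np.sin(yaw),0],[np.sin(yaw),-np.cos(yaw),0],[0,0,-1.]])
        a=cv2.Rodrigues(R.T@T)[0].ravel()/1.5
    print('shift',np.round(d,4),'turn',None if a is None else np.round(a,4)); return d,a
def st():
    s=env.observe(); R=s['tool_rot']
    print('t',round(s['t'],2),'tcp',np.round(s['tcp_pos'],4),'yaw',round(float(np.degrees(np.arctan2(R[1,0],R[0,0]))),2),'z',np.round(R[:,2],4),'F',np.round(s['wrist_force'],2),'w',round(s['grip_width'],3)); return s
E
python3 - <<'E'
from h import *
st()
r=shot('top'); print(r.keys(), dist(r))
crop(r,372,220,90,70,'t1',8)
crop(r,293,178,100,60,'t2',8)
q=shot('scene'); crop(q,125,255,90,70,'s1',8); print(dist(q))
for c,z in (('top',.109),):
    print(at_z(r,(371,217),z))
E
```

```text
t 1.25 tcp [ 0.1675 -0.6538  0.2313] yaw 14.37 z [-0.e+00  1.e-04 -1.e+00] F [-0.17 -0.3  -0.31] w 1.0
dict_keys(['pixels', 'mtx', 'eye', 'orientation']) None
crop t1 327 185 8
crop t2 243 148 8
crop s1 80 220 8
None
[ 0.44792128 -0.26543542  0.109     ]
```

View pics/t1.png

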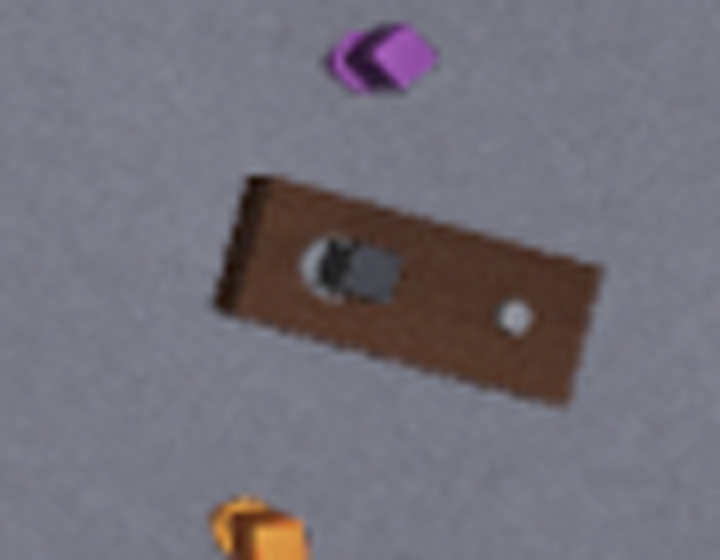

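View pics/s1.png

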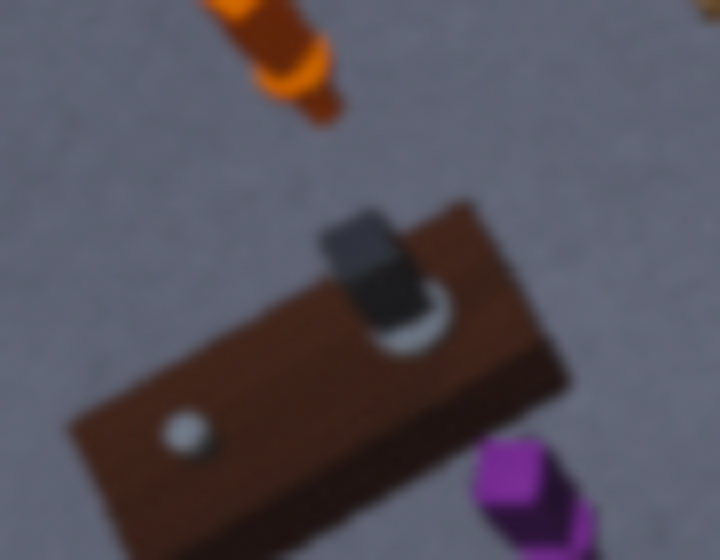

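View pics/t2.png

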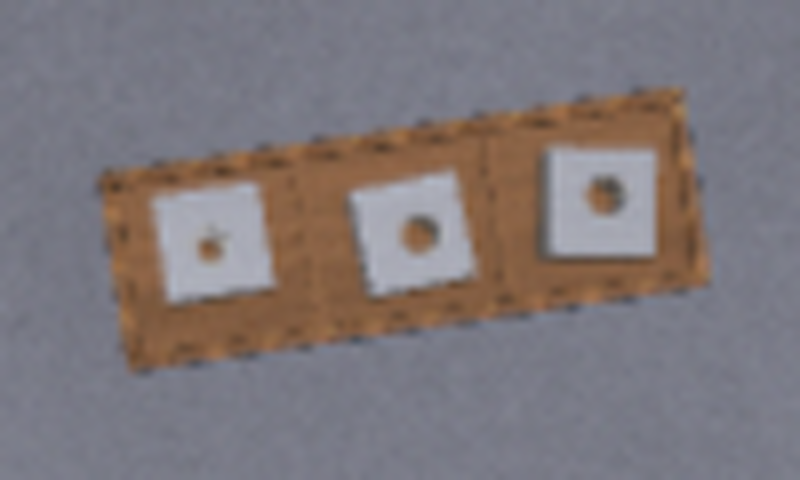

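Run:
```python
from h import *
import pickle
r={'mtx':0}
r=shot('top')
P=at_z(r,(373.5,219.25),.109); print('handle top',P)
print('collar', at_z(r,(327+330/8,185+268/8),.05))
c=[at_z(r,(327+a/8,185+b/8),.045) for a,b in ((278,178),(603,265),(568,405))]
print(c)
e=c[1]-c[0]; print('stand y-axis deg',np.degrees(np.arctan2(-e[1],-e[0])))
e=c[1]-c[2]; print('stand x-axis deg',np.degrees(np.arctan2(e[1],e[0])))
# tray, rack
st()
print([np.round(at_z(r,(243+a/8,148+b/8),.016),4) for a,b in ((105,180),(680,95),(710,283),(130,370))])
print([np.round(at_z(r,(243+a/8,148+b/8),.046),4) for a,b in ((212,242),(419,235),(603,200))])
goto((P[0],P[1],.19),np.radians(14))
```

```text
handle top [ 0.44103954 -0.27318242  0.109     ]
collar [ 0.44130879 -0.27226644  0.05      ]
[array([ 0.47772076, -0.25227498,  0.045     ]), array([ 0.44394604, -0.38460494,  0.045     ]), array([ 0.38667734, -0.37032086,  0.045     ])]
stand y-axis deg 75.68201696476486
stand x-axis deg -14.005068323497238
t 1.4 tcp [ 0.1675 -0.6539  0.2313] yaw 14.36 z [ 0.  0. -1.] F [-0.3  -0.09  0.07] w 0.998
[array([0.5974, 0.0973, 0.016 ]), array([ 0.6362, -0.1454,  0.016 ]), array([ 0.5567, -0.1585,  0.016 ]), array([0.5169, 0.0856, 0.016 ])]
[array([0.5695, 0.0517, 0.046 ]), array([ 0.5734, -0.0337,  0.046 ]), array([ 0.5888, -0.1093,  0.046 ])]
shift [ 2.9954 -2.5078  0.3444] turn [ 0.     -0.      0.0042]
```

Request:
apply_moves(
  increments=[1,-0.84,0.11,0,0,0,1,1,-0.84,0.11,0,0,0,1,1,-0.84,0.11,0,0,0,1],
)

```text
t: 1.78
tcp_pos: [0.2608, -0.5238, 0.2181]
tool_rot: [[0.968, 0.251, 0.001], [0.251, -0.968, 0.001], [0.001, -0.0, -1.0]]
wrist_force: [-0.0, -0.4, -0.2]
grip_width: 0.999
```

Request:
apply_moves(
  increments=[1,-0.84,0.11,0,0,0,1,1,-0.84,0.11,0,0,0,1,1,-0.84,0.11,0,0,0,1],
)

```text
t: 2.15
tcp_pos: [0.3518, -0.3962, 0.205]
tool_rot: [[0.968, 0.251, 0.001], [0.251, -0.968, 0.0], [0.001, -0.0, -1.0]]
wrist_force: [-0.2, -0.9, 0.0]
grip_width: 1.001
```

Request:
apply_moves(
  increments=[1,-0.83,0.11,0,0,0.33,1,1,-0.83,0.11,0,0,0.33,1,1,-0.83,0.11,0,0,0.33,1],
)

```text
t: 2.52
tcp_pos: [0.4412, -0.2733, 0.192]
tool_rot: [[0.971, -0.238, 0.001], [-0.238, -0.971, -0.0], [0.001, 0.0, -1.0]]
wrist_force: [1.2, 0.1, -1.5]
grip_width: 1.001
```

Run:
```python
from h import *
st(); goto((0.441,-0.273,.19),np.radians(-14))
```

```text
t 2.52 tcp [ 0.4412 -0.2733  0.192 ] yaw -13.78 z [ 6.e-04 -2.e-04 -1.e+00] F [ 1.16  0.12 -1.51] w 1.001
shift [-0.0021 -0.0022  0.017 ] turn [ 0.     -0.0004  0.0025]
```

Run:
```python
from h import *
r=shot('wrist','w1'); s=st()
print(r['eye'], 'tcp px',proj(r,s['tcp_pos']), 'expected handle top', proj(r,(.441,-.273,.109)))
```

```text
t 2.58 tcp [ 0.4446 -0.2678  0.1916] yaw -14.39 z [ 0.0015  0.002  -1.    ] F [ 4.79  8.18 -0.37] w 1.003
[ 0.52143603 -0.29303417  0.3350785 ] tcp px [241.4919435  241.54207429] expected handle top [251.82277562 196.09109988]
```

View pics/w1.png

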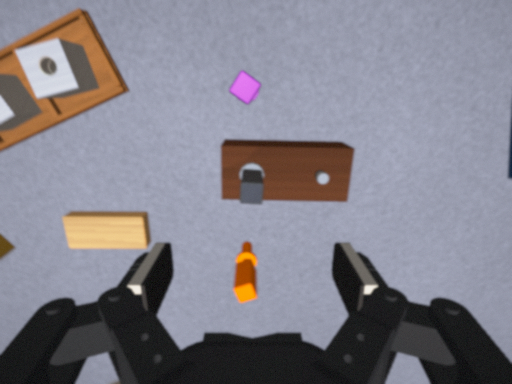

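Run:
```python
from h import *
r=shot('wrist'); s=st()
r=shot('wrist'); s=st()
crop(r,285,172,100,75,'w1c',8)
print('exp', proj(r,(.441,-.273,.109)),r['eye'])
```

```text
t 2.62 tcp [ 0.4431 -0.2702  0.1918] yaw -13.54 z [ 8.0e-04  1.3e-03 -1.0e+00] F [-0.49 -0.26  0.46] w 1.003
t 2.67 tcp [ 0.4416 -0.2726  0.1919] yaw -13.3 z [ 2.e-04  5.e-04 -1.e+00] F [-0.79 -0.12  0.8 ] w 1.0
crop w1c 235 134 8
exp [255.89778107 197.37687954] [ 0.52334536 -0.28986101  0.33478914]
```

View pics/w1c.png

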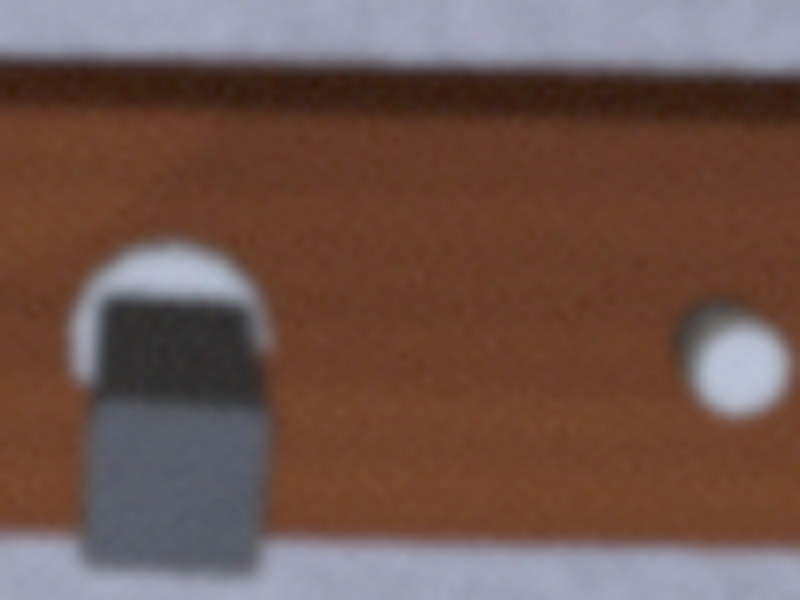

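Run:
```python
from h import *
r=shot('wrist'); s=st()
crop(r,265,180,40,40,'w1d',14)
c=[at_z(r,(235+a/8,134+b/8),.109) for a,b in ((93,402),(270,406),(258,572),(83,560))]
print(np.round(c,4), np.mean(c,0))
for i in range(4):
    e=c[(i+1)%4]-c[i]; print(np.degrees(np.arctan2(e[1],e[0])),np.linalg.norm(e))
k=[at_z(r,(235+a/8,134+b/8),.051) for a,b in ((73,335),(272,335),(172,242))]; print(k)
print('top exp', s['tcp_pos'])
```

```text
t 2.73 tcp [ 0.4406 -0.2742  0.192 ] yaw -13.31 z [ 0. -0. -1.] F [ 0.17 -0.47 -0.86] w 1.003
crop w1d 245 160 14
[[ 0.4529 -0.2705  0.109 ]
 [ 0.4481 -0.2887  0.109 ]
 [ 0.4298 -0.2834  0.109 ]
 [ 0.4356 -0.2651  0.109 ]] [ 0.44157185 -0.27690417  0.109     ]
-104.717026071846 0.018817747609954794
163.78298797673827 0.019031438472501903
72.4233452890484 0.01911762531976204
-17.170342313644017 0.01808773230817052
[array([ 0.44473043, -0.26463341,  0.051     ]), array([ 0.43865283, -0.29022793,  0.051     ]), array([ 0.4539843 , -0.28021812,  0.051     ])]
top exp [ 0.44059322 -0.27423715  0.19197358]
```

View pics/w1d.png

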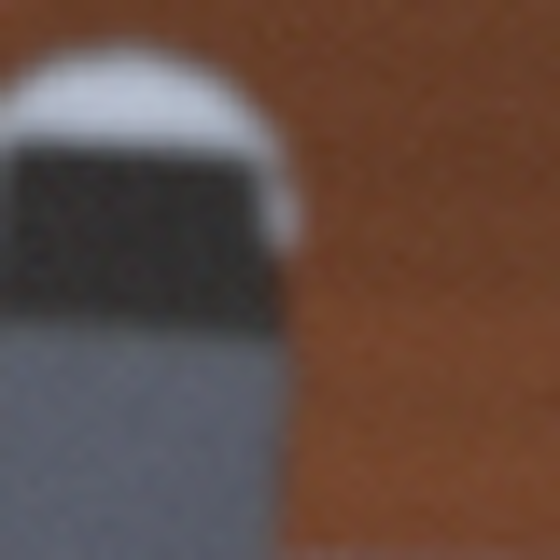

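Run:
```python
from h import *
import pickle
r=shot('wrist'); s=st(); pickle.dump((r,s),open('w2.pkl','wb'))
crop(r,255,185,50,50,'w2c',12)
```

```text
t 2.77 tcp [ 0.44   -0.2751  0.192 ] yaw -13.39 z [-1.e-04 -2.e-04 -1.e+00] F [ 0.98 -0.67 -0.5 ] w 0.999
crop w2c 230 160 12
```

View pics/w2c.png

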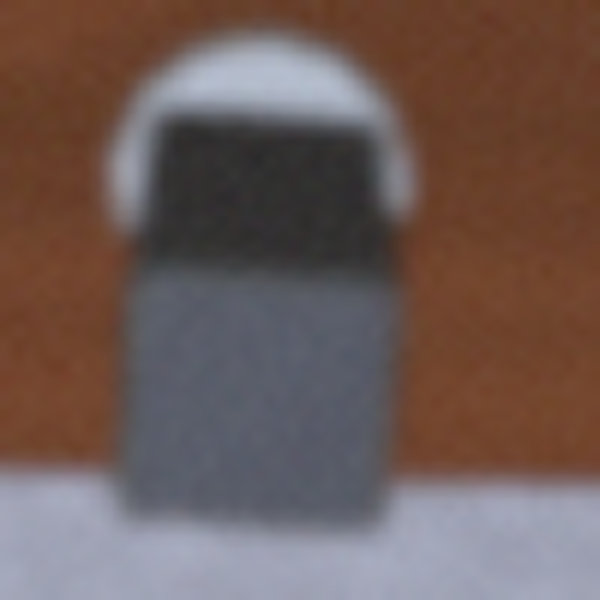

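Run:
```python
from h import *
import pickle
r,s=pickle.load(open('w2.pkl','rb'))
f=lambda a,b,z:at_z(r,(230+(a+.5)/12-.5,160+(b+.5)/12-.5),z)
c=[f(a,b,.109) for a,b in ((135,272),(404,282),(382,524),(118,512))]
print(np.round(c,4), np.mean(c,0))
for i in range(4):
    e=c[(i+1)%4]-c[i]; print(np.degrees(np.arctan2(e[1],e[0])),np.linalg.norm(e))
k=[f(a,b,.051) for a,b in ((105,165),(420,165),(262,30))]; print(k)
b=[f(a,b,.061) for a,b in ((165,113),(375,118))]; print(b)
print(r['eye'],s['tcp_pos'],r['orientation'])
R=s['tool_rot']; print('cam in tool',R.T@(r['eye']-s['tcp_pos']))
```

```text
[[ 0.4547 -0.2677  0.109 ]
 [ 0.4496 -0.286   0.109 ]
 [ 0.432  -0.2805  0.109 ]
 [ 0.4374 -0.2621  0.109 ]] [ 0.4434408  -0.27406953  0.109     ]
-105.610786798594 0.019035430617563017
162.38808232889298 0.018441425439010183
73.8236136372083 0.019147463100878413
-17.981087883119688 0.018256786645617314
[array([ 0.44786784, -0.26097574,  0.051     ]), array([ 0.44146221, -0.28790715,  0.051     ]), array([ 0.45647626, -0.27721503,  0.051     ])]
[array([ 0.45368059, -0.26815884,  0.061     ]), array([ 0.44915746, -0.28529614,  0.061     ])]
[ 0.52108039 -0.29329285  0.33493738] [ 0.43998232 -0.27514462  0.191966  ] [[-2.31262958e-01  9.22282035e-01  3.09698711e-01]
 [-9.72891159e-01 -2.19392002e-01 -7.31432975e-02]
 [ 4.86671023e-04 -3.18218473e-01  9.48017282e-01]]
cam in tool [ 0.08308419 -0.00109258 -0.14297864]
```

Run:
```python
from h import *
s=st(); goto((0.4432,-0.274,.072),np.radians(-16.9))
```

```text
t 2.77 tcp [ 0.44   -0.2751  0.192 ] yaw -13.39 z [-1.e-04 -2.e-04 -1.e+00] F [ 0.98 -0.67 -0.5 ] w 0.999
shift [ 0.024  -0.0157  0.9997] turn [0.0001 0.0001 0.0409]
```

Request:
apply_moves(
  increments=[0.02,-0.02,0.5,0,0,0.04,1,0.02,-0.02,0.7,0,0,0.04,1,0.02,-0.02,0.7,0,0,0.04,1],
)

```text
t: 3.15
tcp_pos: [0.4414, -0.2738, 0.1067]
tool_rot: [[0.956, -0.292, -0.003], [-0.292, -0.956, 0.001], [-0.003, -0.0, -1.0]]
wrist_force: [0.5, -0.1, 1.0]
grip_width: 1.004
```

Run:
```python
from h import *
import pickle
r=shot('wrist'); s=st(); 
r=shot('wrist','w3'); s=st(); pickle.dump((r,s),open('w3.pkl','wb'))
goto((0.4432,-0.274,.066),np.radians(-16.9))
```

```text
t 3.2 tcp [ 0.4424 -0.274   0.108 ] yaw -16.97 z [-1.e-03  3.e-04 -1.e+00] F [0.09 0.7  0.4 ] w 0.999
t 3.25 tcp [ 0.4431 -0.2741  0.1088] yaw -16.97 z [ 6.e-04 -4.e-04 -1.e+00] F [ 0.36 -1.51  0.05] w 1.001
shift [ 0.0006 -0.0012  0.357 ] turn [ 0.0001 -0.0005 -0.0008]
```

View pics/w3.png

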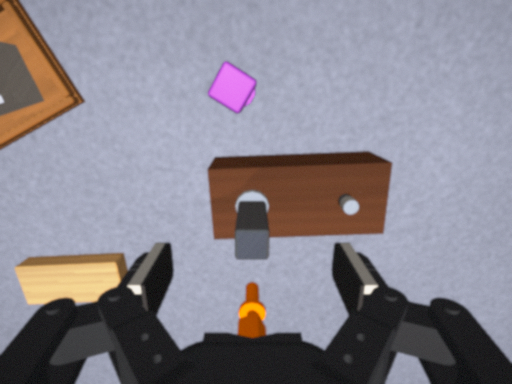

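Request:
apply_moves(
  increments=[0,0,0.36,0,0,0,1,0,0,0.36,0,0,0,1,0,0,0.36,0,0,0,0,0,0,0.36,0,0,0,0,0,0,0.36,0,0,0,0,0,0,0.36,0,0,0,0,0,0,0.36,0,0,0,0,0,0,0.36,0,0,0,0],
)

```text
t: 4.25
tcp_pos: [0.4433, -0.2732, 0.0649]
tool_rot: [[0.957, -0.291, 0.0], [-0.291, -0.957, -0.0], [0.001, 0.0, -1.0]]
wrist_force: [0.0, -0.9, 1.5]
grip_width: 0.225
```

Run:
```python
from h import *
import pickle
s=st(); r=shot('wrist','w4'); s=st()
```

```text
t 4.25 tcp [ 0.4433 -0.2732  0.0649] yaw -16.93 z [ 5.e-04 -2.e-04 -1.e+00] F [ 0.04 -0.9   1.45] w 0.225
t 4.3 tcp [ 0.4433 -0.2732  0.0649] yaw -16.93 z [ 5.e-04 -2.e-04 -1.e+00] F [ 1.48 -1.13  2.37] w 0.228
```

View pics/w4.png

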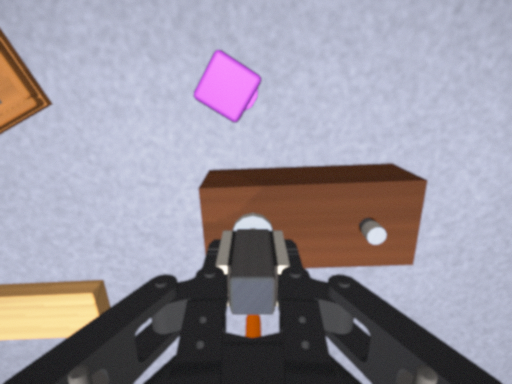

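Request:
apply_moves(
  increments=[0,0,-0.54,0,0,0,0,0,0,-0.54,0,0,0,0],
)

```text
t: 4.55
tcp_pos: [0.4447, -0.274, 0.1329]
tool_rot: [[0.957, -0.291, 0.005], [-0.291, -0.957, -0.002], [0.005, 0.001, -1.0]]
wrist_force: [0.7, 0.1, -1.7]
grip_width: 0.225
```

Run:
```python
from h import *
s=st(); goto((0.525,-0.01,.13),np.radians(-16.9))
```

```text
t 4.55 tcp [ 0.4447 -0.274   0.1329] yaw -16.95 z [ 0.0047 -0.0023 -1.    ] F [ 0.71  0.08 -1.72] w 0.225
shift [-1.7000e-03 -2.2995e+00  2.2000e-02] turn [ 0.0006 -0.0034 -0.0005]
```

Request:
apply_moves(
  increments=[0,-0.5,0,0,0,0,0,0,-1,0,0,0,0,0],
)

```text
t: 4.8
tcp_pos: [0.4777, -0.1572, 0.1291]
tool_rot: [[0.956, -0.293, -0.0], [-0.293, -0.956, 0.0], [-0.0, 0.0, -1.0]]
wrist_force: [1.2, -0.1, -1.3]
grip_width: 0.227
```

Request:
apply_moves(
  increments=[0,-0.5,0,0,0,0,0,0,-1,0,0,0,0,0],
)

```text
t: 5.05
tcp_pos: [0.5127, -0.0417, 0.129]
tool_rot: [[0.957, -0.291, -0.001], [-0.291, -0.957, 0.0], [-0.001, 0.0, -1.0]]
wrist_force: [0.6, -0.1, -1.1]
grip_width: 0.226
```

Request:
apply_moves(
  increments=[0,-0.3,0,0,0,0,0,0,-0.3,0,0,0,0,0,0,-0.3,0,0,0,0,0,0,-0.3,0,0,0,0,0],
)

```text
t: 5.55
tcp_pos: [0.523, -0.0103, 0.1293]
tool_rot: [[0.956, -0.293, -0.001], [-0.293, -0.956, -0.0], [-0.001, 0.001, -1.0]]
wrist_force: [0.4, -0.1, -0.8]
grip_width: 0.222
```

Run:
```python
from h import *
import pickle
s=st(); r=shot('wrist','w5'); pickle.dump((r,s),open('w5.pkl','wb'))
for p in ((0.5695, 0.0517, 0.046),(0.5734, -0.0337, 0.046),(0.5888, -0.1093, 0.046)): print(proj(r,p))
```

```text
t 5.55 tcp [ 0.523  -0.0103  0.1293] yaw -17.03 z [-7.e-04 -3.e-04 -1.e+00] F [ 0.44 -0.08 -0.84] w 0.222
[164.5098344  166.07898518]
[261.50483672 130.99661829]
[351.35361774  81.62188455]
```

View pics/w5.png

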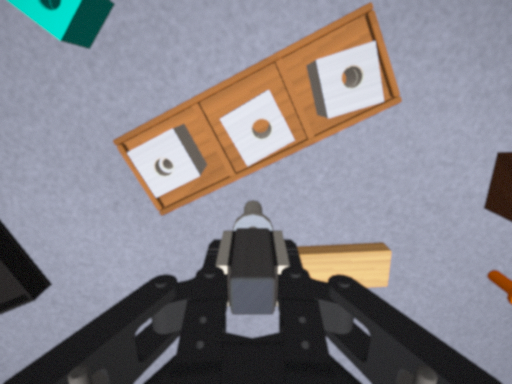

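Run:
```python
from h import *
import pickle
r,s=pickle.load(open('w5.pkl','rb'))
im=r['pixels'][:,:,::-1]
outs=[]
for i,(u,v) in enumerate(((165,165),(262,129),(352,76))):
    h=22; c=im[v-h:v+h,u-h:u+h]; outs.append(cv2.resize(c,None,fx=6,fy=6,interpolation=cv2.INTER_CUBIC))
    print('crop origin',u-h,v-h)
v,u=220,253; h=22; c=im[v-h:v+h,u-h:u+h]; outs.append(cv2.resize(c,None,fx=6,fy=6,interpolation=cv2.INTER_CUBIC)); print(u-h,v-h)
cv2.imwrite('pics/w5c.png',np.vstack([np.hstack(outs[:2]),np.hstack(outs[2:])]))
# tip expected
R=s['tool_rot']; 
for d in (.055,): print('tip',proj(r,s['tcp_pos']+R[:,2]*d), (s['tcp_pos']+R[:,2]*d))
```

```text
crop origin 143 143
crop origin 240 107
crop origin 330 54
231 198
tip [252.19035255 208.37216867] [ 0.52291833 -0.01035133  0.0742622 ]
```

View pics/w5c.png

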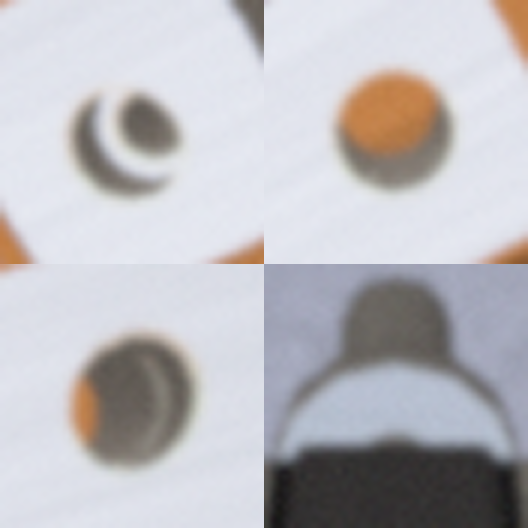

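Run:
```python
from h import *
import pickle
r,s=pickle.load(open('w5.pkl','rb'))
B=[at_z(r,p,.046) for p in ((163.6,166.1),(261.4,128.2),(351.8,76.1))]
print(np.round(B,4))
for b,(w,h) in zip(((163.6,166.1),(261.4,128.2),(351.8,76.1)),((112,111),(118,121),(123,136))):
    print(np.linalg.norm(at_z(r,(b[0]-w/12,b[1]),.046)-at_z(r,(b[0]+w/12,b[1]),.046)),np.linalg.norm(at_z(r,(b[0],b[1]-h/12),.046)-at_z(r,(b[0],b[1]+h/12),.046)))
R=s['tool_rot']; t=s['tcp_pos']+R[:,2]*.055
# silhouette of the tip: circles
for dx in (-.002,0,.002):
  pts=[]
  for rad,dz in ((.006,0),(.007,-.001)):
    for a in np.linspace(0,2*np.pi,72):
        pts.append(proj(r,t+R[:,0]*(dx+rad*np.cos(a))+R[:,1]*rad*np.sin(a)+R[:,2]*dz))
  pts=np.array(pts); print(dx,'top row',pts[:,1].min(),'col', pts[pts[:,1].argmin(),0], pts[:,0].min(),pts[:,0].max())
  pts=np.array([proj(r,t+R[:,0]*(dx+.013*np.cos(a))+R[:,1]*.013*np.sin(a)+R[:,2]*-.034) for a in np.linspace(0,6.28,72)])
  print('   collar top row',pts[:,1].min())
```

```text
[[ 0.5697  0.0524  0.046 ]
 [ 0.5755 -0.0342  0.046 ]
 [ 0.5926 -0.1103  0.046 ]]
0.015543020506199268 0.015916431009636717
0.015688409019478627 0.015829801319319218
0.015457073303283988 0.015984655022531886
-0.002 top row 202.78032120418513 col 252.18385190390026 243.0597921690957 261.3279804385238
   collar top row 213.01891804882598
0 top row 200.31532354270786 col 252.18100661337783 243.0297372256701 261.3524654603532
   collar top row 210.13000264565102
0.002 top row 197.83540337238094 col 252.17814409814414 242.99950228574164 261.37709712071296
   collar top row 207.22031888109439
```

Run:
```python
from h import *
goto((0.5695,0.0532,.107),np.radians(-16.9))
```

```text
shift [ 0.2152 -0.619   0.1861] turn [ 0.0003  0.0002 -0.0015]
```

Request:
apply_moves(
  increments=[0.215,-0.62,0,0,0,0,0,0.215,-0.62,0,0,0,0,0,0.215,-0.62,0.19,0,0,0,0,0.215,-0.62,0.19,0,0,0,0,0.215,-0.62,0.19,0,0,0,0],
)

```text
t: 6.22
tcp_pos: [0.5698, 0.0539, 0.1073]
tool_rot: [[0.956, -0.292, 0.0], [-0.292, -0.956, -0.0], [0.0, 0.0, -1.0]]
wrist_force: [1.1, 0.3, -0.8]
grip_width: 0.231
```

Run:
```python
from h import *
import pickle
s=st(); r=shot('wrist'); pickle.dump((r,s),open('w6.pkl','wb'))
crop(r,252,200,80,60,'w6',10)
goto((0.5695,0.0532,.107),np.radians(-16.9))
```

```text
t 6.22 tcp [0.5698 0.0539 0.1073] yaw -16.99 z [ 1.e-04 -1.e-04 -1.e+00] F [ 1.1   0.32 -0.75] w 0.231
crop w6 212 170 10
shift [-0.002   0.0073  0.0042] turn [-0.0001 -0.0004 -0.001 ]
```

View pics/w6.png

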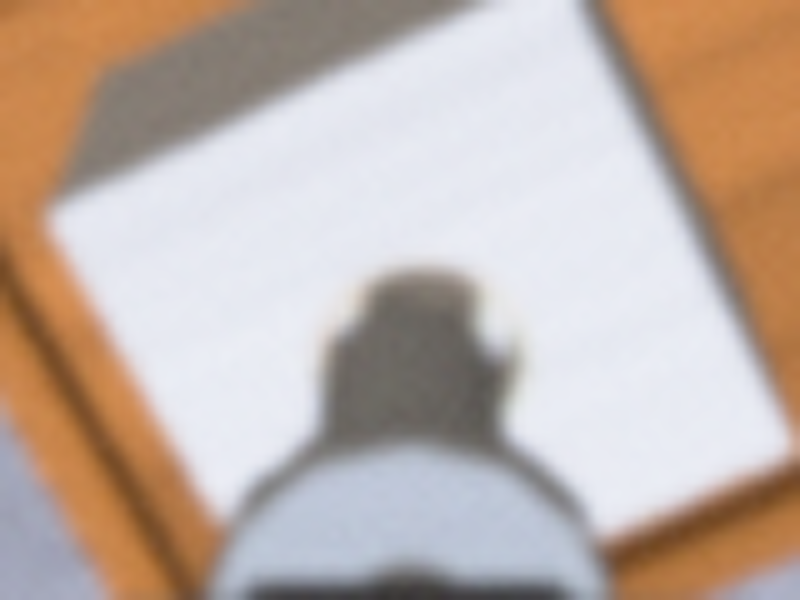

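Request:
apply_moves(
  increments=[-0.002,0.006,0,0,0,0,0,-0.002,0.006,0.05,0,0,0,0,-0.002,0.006,0.08,0,0,0,0,-0.002,0.006,0.11,0,0,0,0,-0.002,0.006,0.11,0,0,0,0],
)

```text
t: 6.9
tcp_pos: [0.5691, 0.054, 0.0931]
tool_rot: [[0.957, -0.291, -0.001], [-0.291, -0.957, -0.0], [-0.001, 0.0, -1.0]]
wrist_force: [-1.2, 0.2, -1.4]
grip_width: 0.229
```

Run:
```python
from h import *
import pickle
s=st(); r=shot('wrist'); pickle.dump((r,s),open('w7.pkl','wb'))
crop(r,252,200,80,60,'w7',10); st()
```

```text
t 6.9 tcp [0.5691 0.054  0.0931] yaw -16.92 z [-8.e-04 -1.e-04 -1.e+00] F [-1.23  0.15 -1.4 ] w 0.229
crop w7 212 170 10
t 6.95 tcp [0.5691 0.054  0.0933] yaw -16.93 z [-5.e-04 -1.e-04 -1.e+00] F [-1.18 -0.06 -1.25] w 0.226
```

View pics/w7.png

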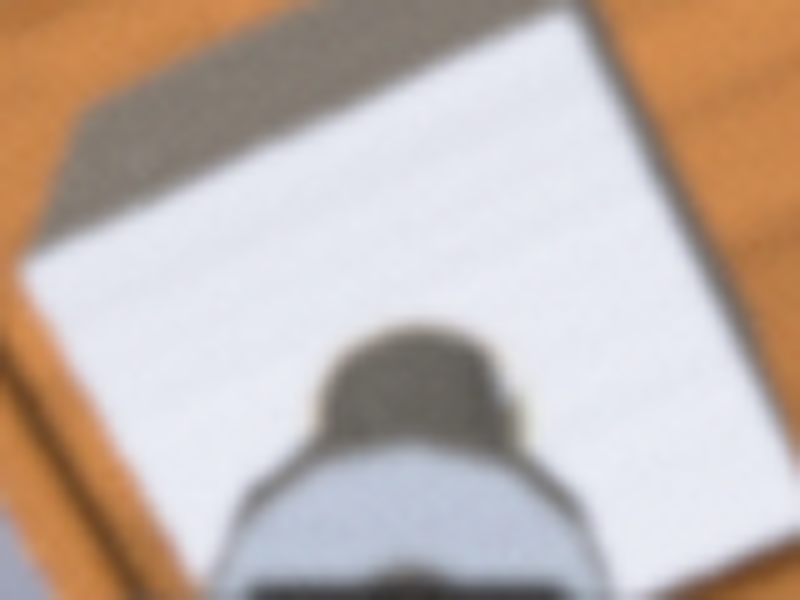

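Request:
apply_moves(
  increments=[-0.005,0.007,0,0,0,0,0,-0.005,0.007,0.04,0,0,0,0,-0.005,0.007,0.07,0,0,0,0,-0.005,0.007,0.09,0,0,0,0,-0.005,0.007,0.09,0,0,0,0],
)

```text
t: 7.58
tcp_pos: [0.5688, 0.0534, 0.0828]
tool_rot: [[0.957, -0.291, 0.001], [-0.291, -0.957, 0.0], [0.0, -0.0, -1.0]]
wrist_force: [1.6, -0.6, 4.1]
grip_width: 0.227
```

Run:
```python
from h import *
import pickle
s=st(); r=shot('wrist'); pickle.dump((r,s),open('w8.pkl','wb'))
crop(r,252,200,80,60,'w8',10); st()
```

```text
t 7.58 tcp [0.5688 0.0534 0.0828] yaw -16.93 z [ 5.e-04  1.e-04 -1.e+00] F [ 1.57 -0.62  4.08] w 0.227
crop w8 212 170 10
t 7.62 tcp [0.5688 0.0534 0.083 ] yaw -16.93 z [ 6.e-04  1.e-04 -1.e+00] F [ 1.88 -0.78  4.44] w 0.224
```

View pics/w8.png

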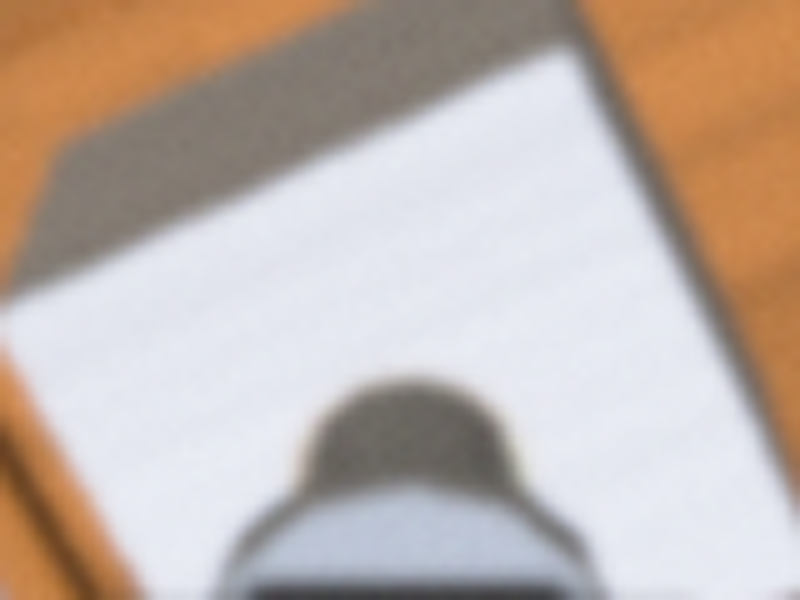

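Request:
apply_moves(
  increments=[0,0,0.012,0,0,0,0,0,0,0.012,0,0,0,0,0,0,-0.12,0,0,0,0,0,0,-0.29,0,0,0,0,0,0,-0.29,0,0,0,0],
)

```text
t: 8.25
tcp_pos: [0.5689, 0.0535, 0.1192]
tool_rot: [[0.957, -0.291, 0.002], [-0.291, -0.957, 0.0], [0.002, -0.001, -1.0]]
wrist_force: [-0.1, -0.5, -1.4]
grip_width: 0.228
```

Run:
```python
from h import *
s=st(); goto((0.5747,-0.0333,.110),np.radians(-16.9))
```

```text
t 8.25 tcp [0.5689 0.0535 0.1192] yaw -16.93 z [ 1.8e-03  3.0e-04 -1.0e+00] F [-0.08 -0.48 -1.42] w 0.228
shift [0.2565 0.6783 0.0766] turn [-0.0005 -0.0011 -0.0004]
```

Request:
apply_moves(
  increments=[0.256,0.68,0,0,0,0,0,0.256,0.68,0,0,0,0,0,0.256,0.68,0.07,0,0,0,0,0.256,0.68,0.07,0,0,0,0,0.256,0.68,0.07,0,0,0,0],
)

```text
t: 8.88
tcp_pos: [0.5739, -0.0324, 0.109]
tool_rot: [[0.957, -0.29, -0.001], [-0.29, -0.957, 0.0], [-0.001, -0.0, -1.0]]
wrist_force: [-0.2, 0.2, -0.8]
grip_width: 0.226
```

Run:
```python
from h import *
import pickle
s=st(); r=shot('wrist'); pickle.dump((r,s),open('w9.pkl','wb'))
crop(r,252,200,80,60,'w9',10); st()
goto((0.5747,-0.0333,.107),np.radians(-16.9))
```

```text
t 8.88 tcp [ 0.5739 -0.0324  0.109 ] yaw -16.84 z [-6.e-04  5.e-04 -1.e+00] F [-0.24  0.18 -0.83] w 0.226
crop w9 212 170 10
t 8.93 tcp [ 0.5741 -0.0326  0.1091] yaw -16.84 z [-2.e-04  3.e-04 -1.e+00] F [-0.8   0.67 -2.35] w 0.226
shift [0.0067 0.0045 0.0178] turn [-0.0002  0.0002  0.0007]
```

View pics/w9.png

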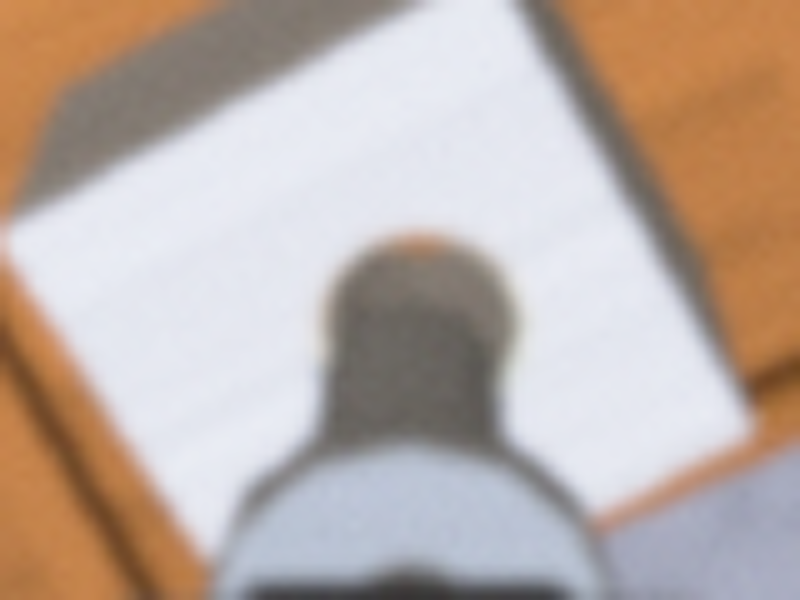

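Request:
apply_moves(
  increments=[0.006,0.0045,0,0,0,0,0,0.006,0.0045,0.05,0,0,0,0,0.006,0.0045,0.09,0,0,0,0,0.006,0.0045,0.13,0,0,0,0,0.006,0.0045,0.13,0,0,0,0],
)

```text
t: 9.55
tcp_pos: [0.5744, -0.0343, 0.093]
tool_rot: [[0.957, -0.291, -0.001], [-0.291, -0.957, 0.0], [-0.001, 0.0, -1.0]]
wrist_force: [-0.4, 0.1, -1.5]
grip_width: 0.224
```

Run:
```python
from h import *
import pickle
s=st(); r=shot('wrist'); pickle.dump((r,s),open('w10.pkl','wb'))
crop(r,252,200,80,60,'w10',10); st()
```

```text
t 9.55 tcp [ 0.5744 -0.0343  0.093 ] yaw -16.92 z [-8.e-04  1.e-04 -1.e+00] F [-0.39  0.12 -1.52] w 0.224
crop w10 212 170 10
t 9.6 tcp [ 0.5745 -0.0343  0.0933] yaw -16.93 z [-5.e-04  1.e-04 -1.e+00] F [ 0.49 -0.01 -1.8 ] w 0.227
```

View pics/w10.png

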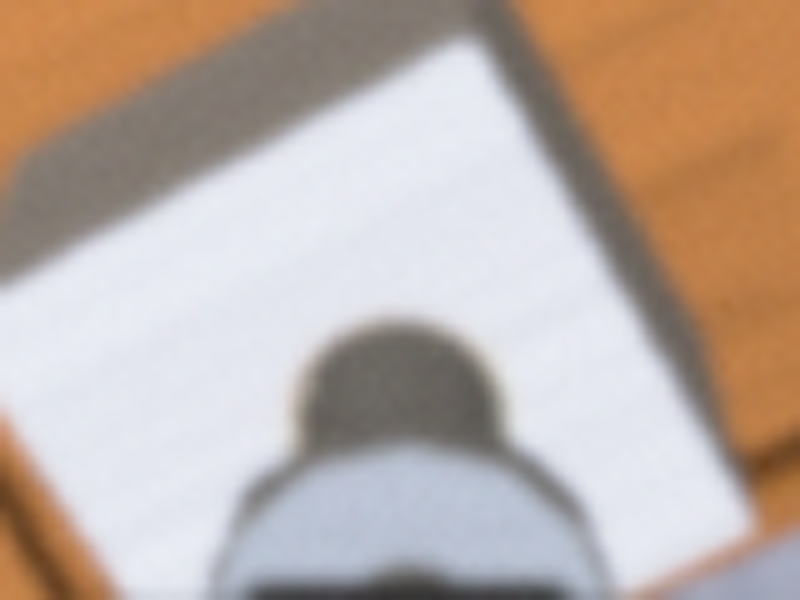

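Request:
apply_moves(
  increments=[0,-0.005,0,0,0,0,0,0,-0.005,0.07,0,0,0,0,0,-0.005,0.13,0,0,0,0,0,-0.005,0.17,0,0,0,0,0,-0.005,0.17,0,0,0,0],
)

```text
t: 10.22
tcp_pos: [0.5746, -0.0338, 0.0726]
tool_rot: [[0.957, -0.291, -0.001], [-0.291, -0.957, 0.0], [-0.001, 0.0, -1.0]]
wrist_force: [-0.1, -0.2, -1.6]
grip_width: 0.225
```

Request:
apply_moves(
  increments=[0,0,0.03,0,0,0,0,0,0,0.06,0,0,0,0,0,0,0.08,0,0,0,0,0,0,0.08,0,0,0,0],
)

```text
t: 10.72
tcp_pos: [0.575, -0.0338, 0.0636]
tool_rot: [[0.957, -0.291, 0.0], [-0.291, -0.957, 0.0], [0.0, -0.0, -1.0]]
wrist_force: [-0.2, -0.6, 2.6]
grip_width: 0.226
```

Run:
```python
from h import *
import pickle
s=st(); r=shot('wrist'); pickle.dump((r,s),open('w11.pkl','wb'))
crop(r,252,200,80,60,'w11',10); st()
```

```text
t 10.72 tcp [ 0.575  -0.0338  0.0636] yaw -16.93 z [ 3.e-04  0.e+00 -1.e+00] F [-0.15 -0.59  2.59] w 0.226
crop w11 212 170 10
t 10.78 tcp [ 0.575  -0.0338  0.0637] yaw -16.93 z [ 4.e-04  0.e+00 -1.e+00] F [ 0.36 -0.86  2.73] w 0.228
```

View pics/w11.png

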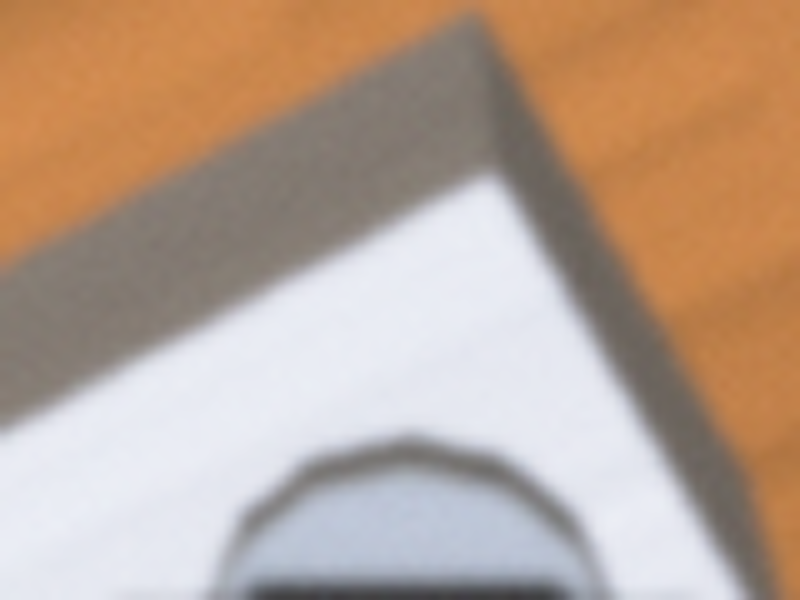

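Request:
apply_moves(
  increments=[0,0,-0.08,0,0,0,0,0,0,-0.25,0,0,0,0,0,0,-0.44,0,0,0,0,0,0,-0.44,0,0,0,0],
)

```text
t: 11.28
tcp_pos: [0.5757, -0.0338, 0.1183]
tool_rot: [[0.957, -0.291, 0.003], [-0.291, -0.957, 0.0], [0.003, -0.001, -1.0]]
wrist_force: [0.4, 0.4, -1.2]
grip_width: 0.225
```

Run:
```python
from h import *
s=st(); goto((0.592,-0.1098,.109),np.radians(-16.9))
```

```text
t 11.28 tcp [ 0.5757 -0.0338  0.1183] yaw -16.94 z [ 0.0028  0.     -1.    ] F [ 0.42  0.4  -1.25] w 0.225
shift [0.3139 0.5665 0.0778] turn [-0.0006 -0.0018 -0.0004]
```

Request:
apply_moves(
  increments=[0.314,0.567,0,0,0,0,0,0.314,0.567,0,0,0,0,0,0.314,0.567,0.06,0,0,0,0,0.314,0.567,0.06,0,0,0,0,0.314,0.567,0.06,0,0,0,0,0.314,0.567,0.06,0,0,0,0],
)

```text
t: 12.02
tcp_pos: [0.5912, -0.109, 0.1093]
tool_rot: [[0.957, -0.29, 0.0], [-0.29, -0.957, 0.0], [0.0, -0.0, -1.0]]
wrist_force: [0.1, 0.3, -0.9]
grip_width: 0.228
```

Run:
```python
from h import *
import pickle
s=st(); r=shot('wrist'); pickle.dump((r,s),open('w12.pkl','wb'))
crop(r,252,200,80,60,'w12',10); st()
goto((0.592,-0.1098,.109),np.radians(-16.9))
```

```text
t 12.03 tcp [ 0.5912 -0.109   0.1093] yaw -16.86 z [ 1.e-04  2.e-04 -1.e+00] F [ 0.09  0.32 -0.93] w 0.228
crop w12 212 170 10
t 12.07 tcp [ 0.5912 -0.1092  0.1093] yaw -16.88 z [ 2.e-04  1.e-04 -1.e+00] F [ 0.26 -0.15 -1.21] w 0.226
shift [0.0081 0.0025 0.0024] turn [-0.0001 -0.0001  0.0002]
```

View pics/w12.png

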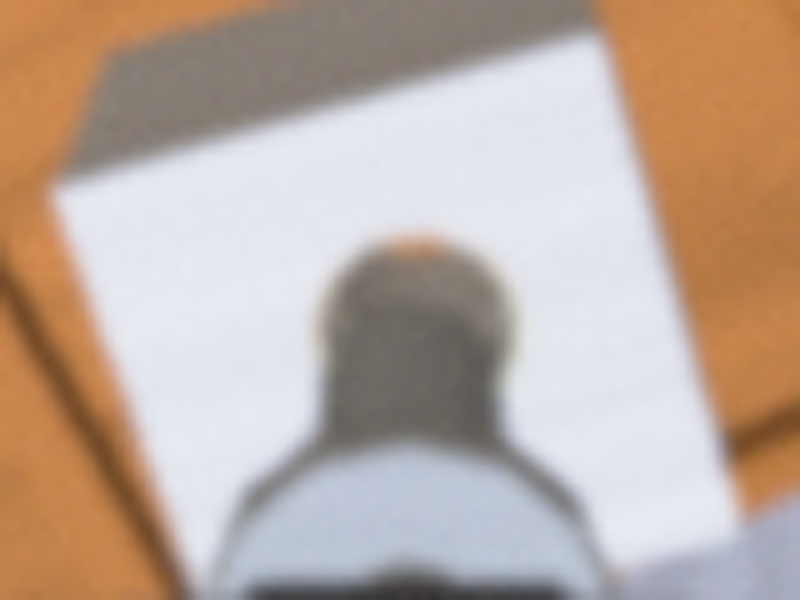

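Request:
apply_moves(
  increments=[0.005,0.001,0,0,0,0,0,0.005,0.001,0.05,0,0,0,0,0.005,0.001,0.09,0,0,0,0,0.005,0.001,0.13,0,0,0,0,0.005,0.001,0.13,0,0,0,0],
)

```text
t: 12.7
tcp_pos: [0.5913, -0.1101, 0.093]
tool_rot: [[0.957, -0.291, -0.001], [-0.291, -0.957, 0.0], [-0.001, 0.0, -1.0]]
wrist_force: [-1.1, -0.4, -1.3]
grip_width: 0.222
```

Run:
```python
from h import *
import pickle
s=st(); r=shot('wrist'); pickle.dump((r,s),open('w13.pkl','wb'))
crop(r,252,200,80,60,'w13',10); st()
```

```text
t 12.7 tcp [ 0.5913 -0.1101  0.093 ] yaw -16.93 z [-8.e-04  2.e-04 -1.e+00] F [-1.06 -0.44 -1.32] w 0.222
crop w13 212 170 10
t 12.75 tcp [ 0.5915 -0.1101  0.0933] yaw -16.93 z [-4.e-04  2.e-04 -1.e+00] F [ 0.35 -0.46 -1.17] w 0.229
```

View pics/w13.png

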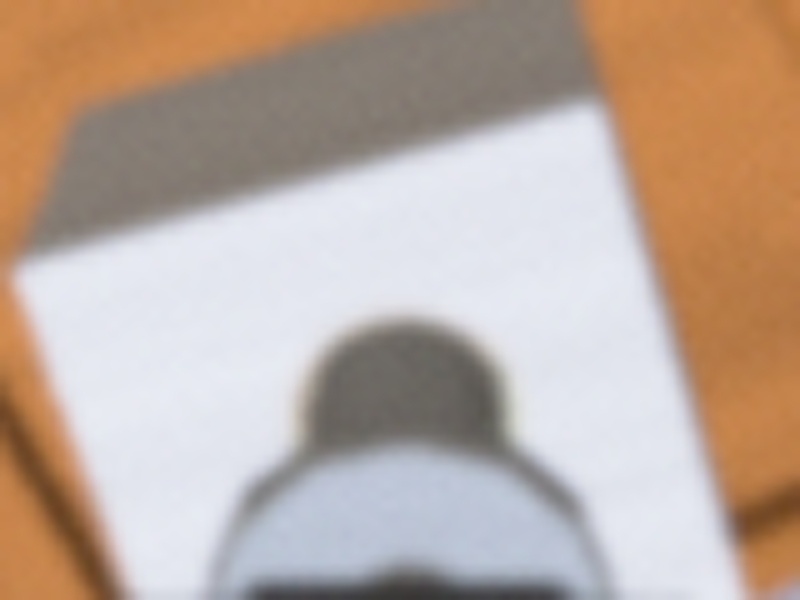

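Pin is in the third bore, well centred. Press on to the collar.

Request:
apply_moves(
  increments=[0,-0.001,0,0,0,0,0,0,-0.001,0.07,0,0,0,0,0,-0.001,0.13,0,0,0,0,0,-0.001,0.17,0,0,0,0,0,-0.001,0.17,0,0,0,0],
)

```text
t: 13.38
tcp_pos: [0.5913, -0.11, 0.0726]
tool_rot: [[0.957, -0.291, -0.001], [-0.291, -0.957, 0.0], [-0.001, 0.0, -1.0]]
wrist_force: [0.1, -0.6, -1.1]
grip_width: 0.224
```

Request:
apply_moves(
  increments=[0,0,0.03,0,0,0,0,0,0,0.06,0,0,0,0,0,0,0.08,0,0,0,0,0,0,0.08,0,0,0,0],
)

```text
t: 13.88
tcp_pos: [0.5919, -0.11, 0.0636]
tool_rot: [[0.957, -0.291, 0.0], [-0.291, -0.957, 0.0], [0.0, -0.0, -1.0]]
wrist_force: [-0.2, 0.0, 3.2]
grip_width: 0.222
```

Run:
```python
from h import *
import pickle
s=st(); r=shot('wrist'); pickle.dump((r,s),open('w14.pkl','wb'))
crop(r,252,200,80,60,'w14',10); st()
```

```text
t 13.88 tcp [ 0.5919 -0.11    0.0636] yaw -16.93 z [ 3.e-04  0.e+00 -1.e+00] F [-0.23  0.01  3.15] w 0.222
crop w14 212 170 10
t 13.93 tcp [ 0.5918 -0.11    0.0637] yaw -16.93 z [ 4.e-04  0.e+00 -1.e+00] F [0.59 0.21 3.57] w 0.227
```

View pics/w14.png

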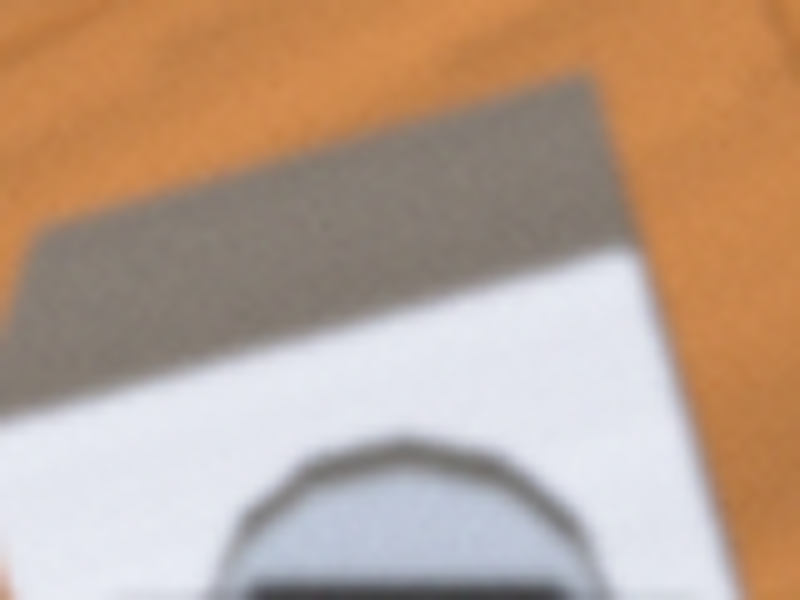

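Request:
apply_moves(
  increments=[0,0,-0.08,0,0,0,0,0,0,-0.25,0,0,0,0,0,0,-0.52,0,0,0,0,0,0,-0.52,0,0,0,0],
)

```text
t: 14.42
tcp_pos: [0.5929, -0.1102, 0.1287]
tool_rot: [[0.957, -0.291, 0.004], [-0.291, -0.957, -0.0], [0.004, -0.001, -1.0]]
wrist_force: [0.5, 0.7, -1.4]
grip_width: 0.226
```

Run:
```python
from h import *
s=st(); goto((0.4433,-0.2732,.128),np.radians(-16.9))
r=shot('top'); print(at_z(r,(377.6,192.5),.108))
```

```text
t 14.43 tcp [ 0.5929 -0.1102  0.1287] yaw -16.94 z [ 3.9e-03 -5.0e-04 -1.0e+00] F [ 0.48  0.66 -1.4 ] w 0.226
shift [-0.7971  1.6629  0.002 ] turn [-0.0005 -0.0026 -0.0004]
[ 0.52455954 -0.28607466  0.108     ]
```

Request:
apply_moves(
  increments=[-0.35,0.4,0,0,0,0,0,-0.6,0.83,0,0,0,0,0,-0.6,0.83,0,0,0,0,0],
)

```text
t: 14.85
tcp_pos: [0.4897, -0.1877, 0.1252]
tool_rot: [[0.955, -0.297, -0.003], [-0.297, -0.955, -0.001], [-0.003, 0.002, -1.0]]
wrist_force: [1.3, 0.8, -1.2]
grip_width: 0.228
```

Request:
apply_moves(
  increments=[-0.1,0.4,0,0,0,0,0,-0.2,0.83,0,0,0,0,0,-0.2,0.83,0,0,0,0,0,-0.2,0.83,0,0,0,0,0,-0.2,0.83,0,0,0,0],
)

```text
invalid input
```

Run:
```python
from h import *
import pickle
s=st(); goto((0.4433,-0.2732,.105),np.radians(-16.9))
r=shot('wrist'); crop(r,252,200,80,60,'w15',10); s=st(); goto((0.4433,-0.2732,.105),np.radians(-16.9))
```

```text
t 14.85 tcp [ 0.4897 -0.1877  0.1252] yaw -17.25 z [-3.e-03 -8.e-04 -1.e+00] F [ 1.29  0.82 -1.16] w 0.228
shift [-0.1572  0.795   0.1703] turn [ 0.0011  0.0018 -0.0041]
crop w15 212 170 10
t 14.9 tcp [ 0.4919 -0.1858  0.1255] yaw -17.12 z [-1.4e-03 -1.0e-04 -1.0e+00] F [ 0.94  1.16 -1.07] w 0.219
shift [-0.1725  0.815   0.1715] turn [ 0.0003  0.0009 -0.0025]
```

View pics/w15.png

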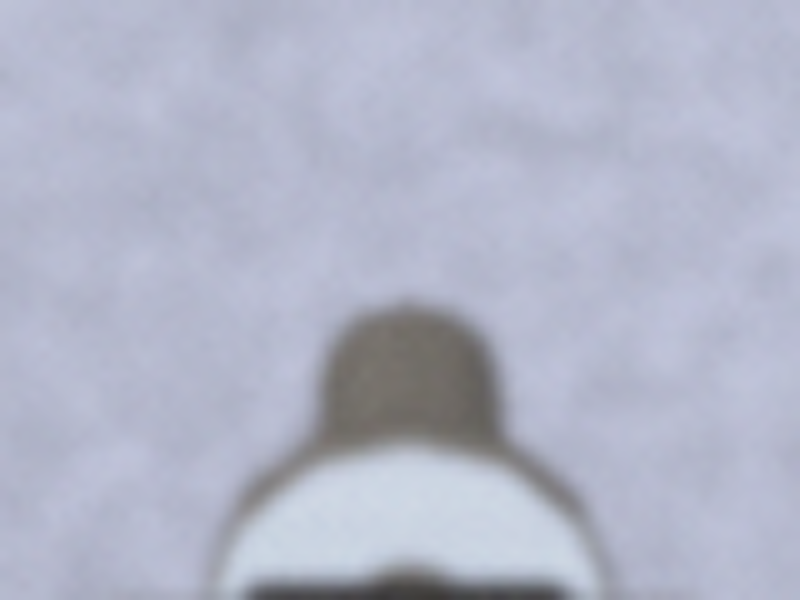

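Request:
apply_moves(
  increments=[-0.1,0.4,0,0,0,0,0,-0.18,0.82,0,0,0,0,0,-0.18,0.82,0,0,0,0,0,-0.18,0.82,0,0,0,0,0,-0.18,0.82,0,0,0,0,0],
)

```text
t: 15.52
tcp_pos: [0.4453, -0.2708, 0.1257]
tool_rot: [[0.957, -0.289, -0.0], [-0.289, -0.957, 0.001], [-0.0, -0.001, -1.0]]
wrist_force: [0.2, 0.4, -0.6]
grip_width: 0.23
```

Run:
```python
from h import *
import pickle
r=shot('wrist'); crop(r,252,200,80,60,'w16',10); s=st(); goto((0.4433,-0.2732,.105),np.radians(-16.9))
```

```text
crop w16 212 170 10
t 15.57 tcp [ 0.4452 -0.271   0.1258] yaw -16.81 z [ 0.e+00  5.e-04 -1.e+00] F [ 0.24 -0.04  0.14] w 0.226
shift [-0.01    0.0225  0.1731] turn [-0.0003  0.0001  0.0011]
```

View pics/w16.png

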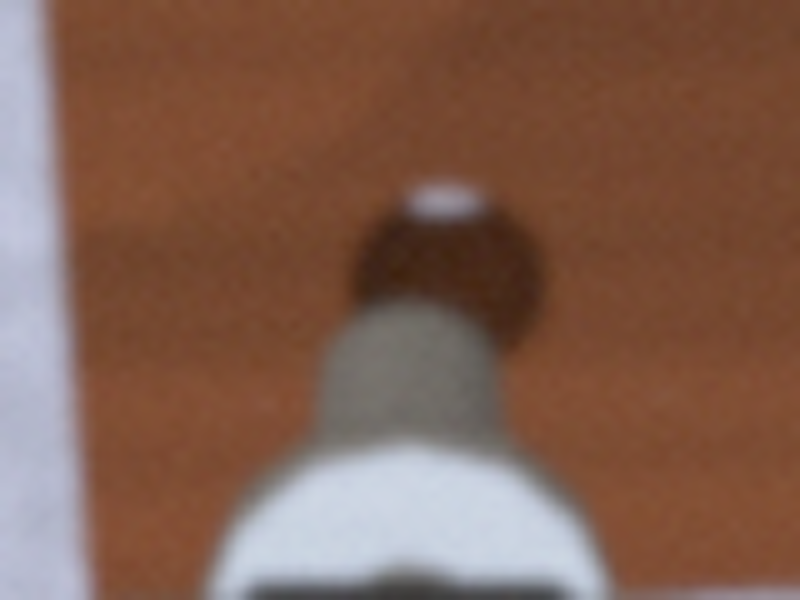

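Request:
apply_moves(
  increments=[-0.009,0.024,0,0,0,0,0,-0.009,0.024,0.1,0,0,0,0,-0.009,0.024,0.16,0,0,0,0,-0.009,0.024,0.16,0,0,0,0],
)

```text
t: 16.08
tcp_pos: [0.4421, -0.2743, 0.1058]
tool_rot: [[0.957, -0.291, -0.001], [-0.291, -0.957, 0.001], [-0.002, -0.0, -1.0]]
wrist_force: [0.3, -0.6, -0.7]
grip_width: 0.226
```

Run:
```python
from h import *
import pickle
r=shot('wrist'); crop(r,252,200,80,60,'w17',10); s=st(); goto((0.4433,-0.2732,.105),np.radians(-16.9))
```

```text
crop w17 212 170 10
t 16.12 tcp [ 0.4424 -0.2744  0.1063] yaw -16.92 z [-8.e-04  5.e-04 -1.e+00] F [ 0.    0.02 -0.58] w 0.227
shift [ 0.0043 -0.012   0.0106] turn [-0.0002  0.0006 -0.0003]
```

View pics/w17.png

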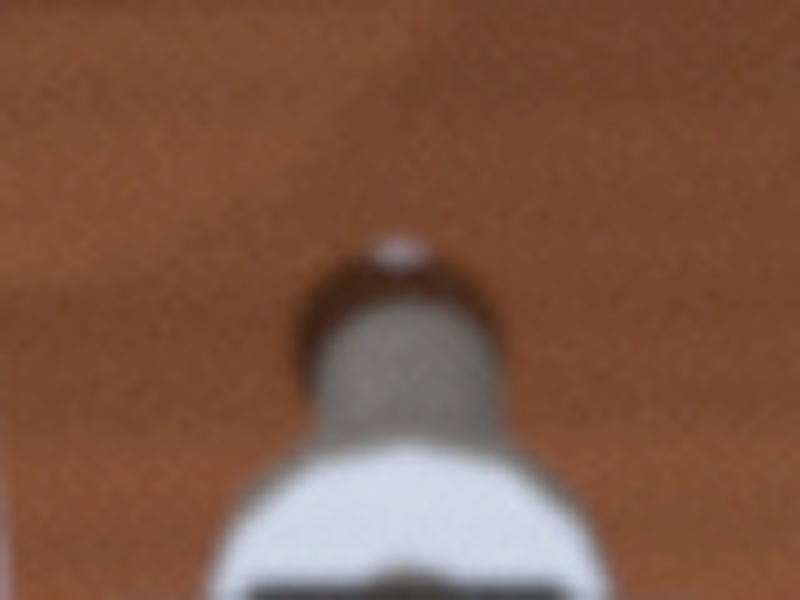

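Request:
apply_moves(
  increments=[0.004,-0.009,0,0,0,0,0,0.004,-0.009,0.08,0,0,0,0,0.004,-0.009,0.14,0,0,0,0,0.004,-0.009,0.2,0,0,0,0,0.004,-0.009,0.2,0,0,0,0],
)

```text
t: 16.75
tcp_pos: [0.443, -0.2735, 0.082]
tool_rot: [[0.957, -0.291, -0.001], [-0.291, -0.957, 0.001], [-0.001, -0.0, -1.0]]
wrist_force: [0.1, -1.0, -1.4]
grip_width: 0.227
```

Run:
```python
from h import *
import pickle
r=shot('wrist'); crop(r,252,200,80,60,'w18',10); s=st(); goto((0.4433,-0.2732,.065),np.radians(-16.9))
```

```text
crop w18 212 170 10
t 16.8 tcp [ 0.4432 -0.2736  0.0824] yaw -16.93 z [-6.e-04  4.e-04 -1.e+00] F [-0.03  0.11 -1.58] w 0.227
shift [ 0.     -0.0037  0.1449] turn [-0.0001  0.0005 -0.0003]
```

View pics/w18.png

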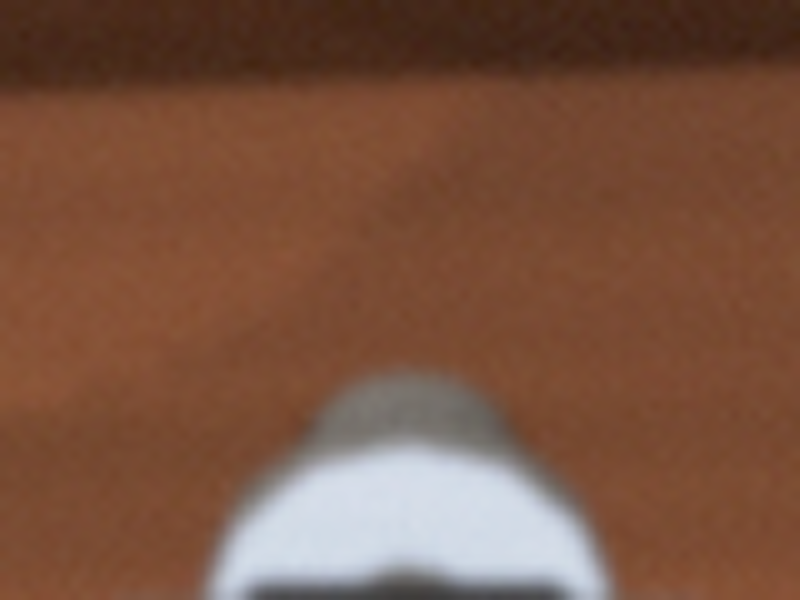

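Request:
apply_moves(
  increments=[0,-0.003,0.06,0,0,0,0,0,-0.003,0.11,0,0,0,0,0,-0.003,0.147,0,0,0,0,0,-0.003,0.147,0,0,0,0,0,-0.003,0.147,0,0,0,0],
)

```text
t: 17.42
tcp_pos: [0.4435, -0.2733, 0.0652]
tool_rot: [[0.957, -0.291, -0.0], [-0.291, -0.957, 0.0], [-0.0, -0.0, -1.0]]
wrist_force: [-1.0, 0.4, 1.7]
grip_width: 0.227
```

Run:
```python
from h import *
import pickle
r=shot('wrist'); crop(r,252,200,80,60,'w19',10); s=st(); goto((0.4433,-0.2732,.065),np.radians(-16.9))
```

```text
crop w19 212 170 10
t 17.48 tcp [ 0.4435 -0.2734  0.0653] yaw -16.93 z [ 0.e+00  1.e-04 -1.e+00] F [-1.32  1.19  2.03] w 0.228
shift [-0.0018 -0.0009  0.0021] turn [-0.     -0.     -0.0004]
```

View pics/w19.png

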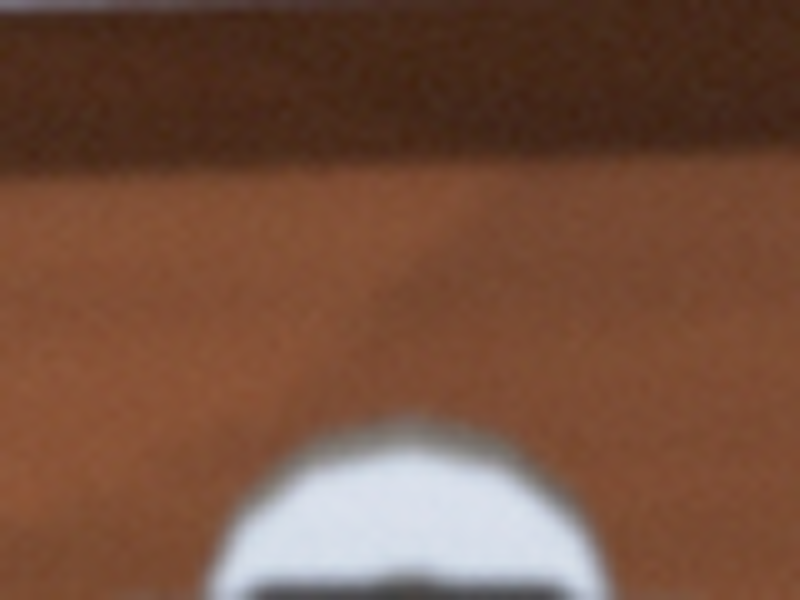

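Request:
apply_moves(
  increments=[0,0,0,0,0,0,1,0,0,0,0,0,0,1,0,0,0,0,0,0,1,0,0,0,0,0,0,1,0,0,-0.25,0,0,0,1,0,0,-0.75,0,0,0,1,0,0,-0.8,0,0,0,1,0,0,-0.8,0,0,0,1],
)

```text
t: 18.48
tcp_pos: [0.4435, -0.2735, 0.1614]
tool_rot: [[0.957, -0.291, 0.001], [-0.291, -0.957, -0.001], [0.001, 0.0, -1.0]]
wrist_force: [0.0, -0.4, -0.2]
grip_width: 1.0
```

Run:
```python
from h import *
import pickle
s=st(); r=shot('wrist','w20')
r=shot('scene'); crop(r,125,255,90,70,'s2',8)
c=r; crop(c,240,225,120,90,'s3',6)
```

```text
t 18.48 tcp [ 0.4435 -0.2735  0.1614] yaw -16.93 z [ 8.e-04 -5.e-04 -1.e+00] F [ 0.   -0.37 -0.21] w 1.0
crop s2 80 220 8
crop s3 180 180 6
```

View pics/w20.png

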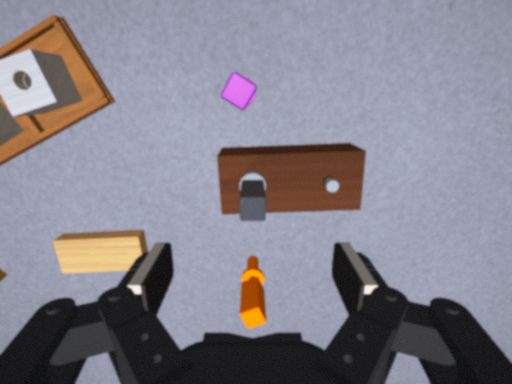

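View pics/s2.png

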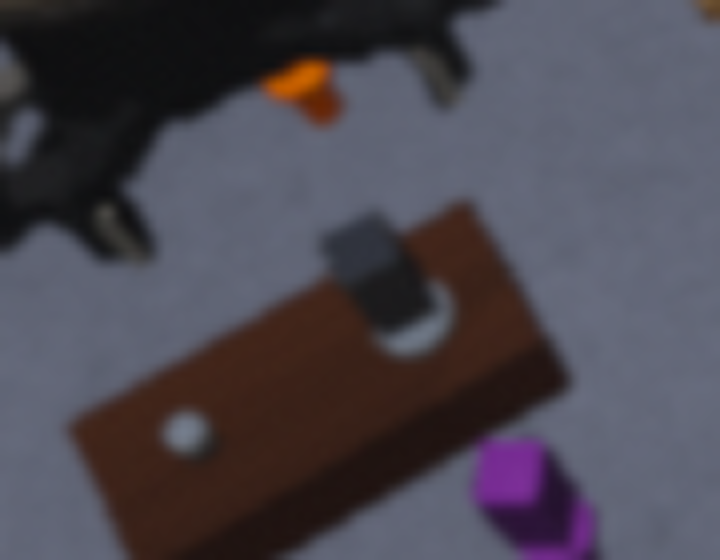

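Run:
```python
from h import *
s=st(); goto((0.545,0.05,.16),np.radians(9.8))
```

```text
t 18.57 tcp [ 0.4428 -0.2731  0.16  ] yaw -16.93 z [-1.5e-03  8.0e-04 -1.0e+00] F [ 0.61 -0.3  -0.52] w 0.996
shift [ 3.0400e-02 -2.8239e+00  1.1000e-03] turn [-0.0005  0.001  -0.311 ]
```

Request:
apply_moves(
  increments=[0.01,-0.5,0,0,0,0,1,0.01,-0.95,0,0,0,0,1],
)

```text
t: 18.82
tcp_pos: [0.4775, -0.1632, 0.1598]
tool_rot: [[0.956, -0.292, -0.002], [-0.292, -0.956, 0.001], [-0.002, -0.0, -1.0]]
wrist_force: [1.8, -0.7, 0.8]
grip_width: 0.998
```

Request:
apply_moves(
  increments=[0.01,-0.5,0,0,0,0,1,0.01,-0.95,0,0,0,0,1],
)

```text
t: 19.08
tcp_pos: [0.5119, -0.0538, 0.1598]
tool_rot: [[0.957, -0.291, -0.002], [-0.291, -0.957, 0.0], [-0.002, 0.0, -1.0]]
wrist_force: [1.1, -0.7, 0.2]
grip_width: 0.995
```

Request:
apply_moves(
  increments=[0.01,-0.5,0,0,0,-0.1,1,0.01,-0.93,0,0,0,-0.2,1,0.01,-0.93,0,0,0,-0.31,0.85,0.01,-0.93,0,0,0,-0.31,0.72,0.01,-0.93,0,0,0,-0.31,0.72,0.01,-0.93,0,0,0,-0.31,0.72],
)

```text
t: 19.82
tcp_pos: [0.5456, 0.0497, 0.1609]
tool_rot: [[0.986, 0.165, -0.0], [0.165, -0.986, -0.0], [-0.0, 0.0, -1.0]]
wrist_force: [0.7, -0.5, 0.0]
grip_width: 0.719
```

Run:
```python
from h import *
import pickle
s=st(); r=shot('wrist','w21'); s=st(); pickle.dump((r,s),open('w21.pkl','wb')); print(s['joint_positions'])
p=proj(r,(0.5689,.0534,.046)); print(p); crop(r,p[0],p[1],100,75,'w21c',8)
```

```text
t 19.82 tcp [0.5456 0.0497 0.1609] yaw 9.52 z [-4.e-04 -1.e-04 -1.e+00] F [ 0.74 -0.52  0.02] w 0.719
t 19.88 tcp [0.5457 0.0498 0.161 ] yaw 9.56 z [-1.e-04 -1.e-04 -1.e+00] F [-0.12 -0.28  0.57] w 0.717
[ 0.10808617  0.32272905 -0.37891068  1.94145099  0.1499299   0.90455536
 -1.75000423]
[251.97566426 160.53547488]
crop w21c 201 123 8
```

View pics/w21.png

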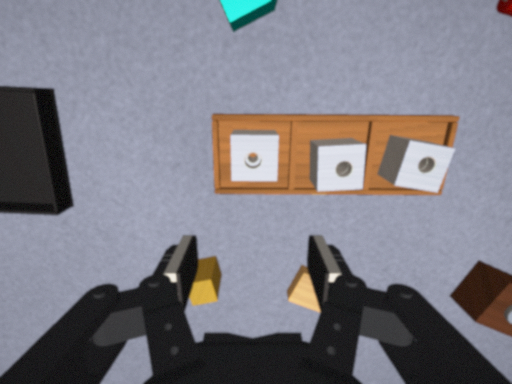

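View pics/w21c.png

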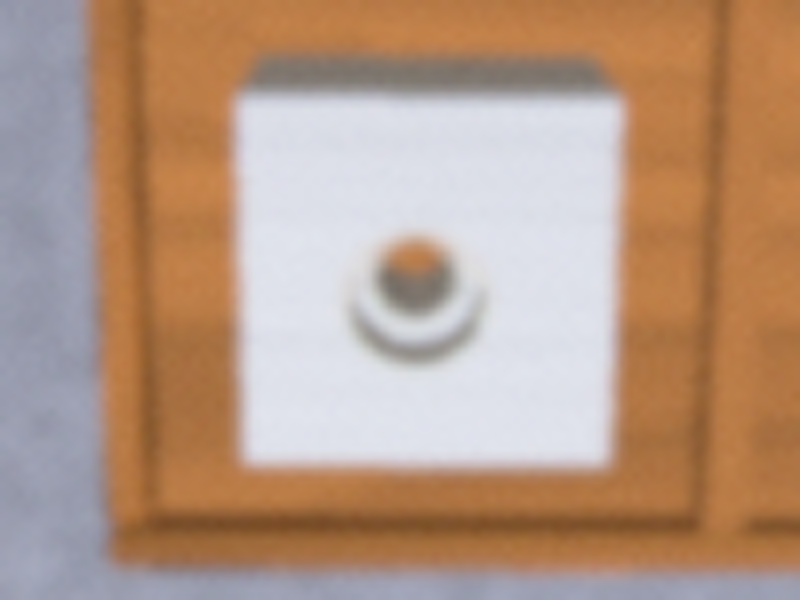

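Run:
```python
from h import *
import pickle
r,s=pickle.load(open('w21.pkl','rb'))
f=lambda a,b,z:at_z(r,(201+(a+.5)/8-.5,123+(b+.5)/8-.5),z)
c=[f(a,b,.046) for a,b in ((235,92),(627,95),(611,470),(240,465))]
m=np.mean(c,0); print(np.round(c,4), m)
for i in range(4):
    e=c[(i+1)%4]-c[i]; print(np.degrees(np.arctan2(e[1],e[0])),np.linalg.norm(e))
print('bore',f(417,298,.046))
goto((m[0],m[1],.07),None)
r=shot('top'); crop(r,190,190,64,64,'t3',8)
```

```text
[[0.59   0.0774 0.046 ]
 [0.597  0.033  0.046 ]
 [0.5526 0.0262 0.046 ]
 [0.5459 0.0705 0.046 ]] [0.5713833  0.05179261 0.046     ]
-80.98348902802391 0.044861280993343654
-171.2561795069156 0.04491953461261424
98.63251276857687 0.044834085053146636
8.778199372816788 0.044618934554355796
bore [0.56969659 0.05285221 0.046     ]
shift [0.2139 0.0194 0.7584] turn None
crop t3 158 158 8
```

View pics/t3.png

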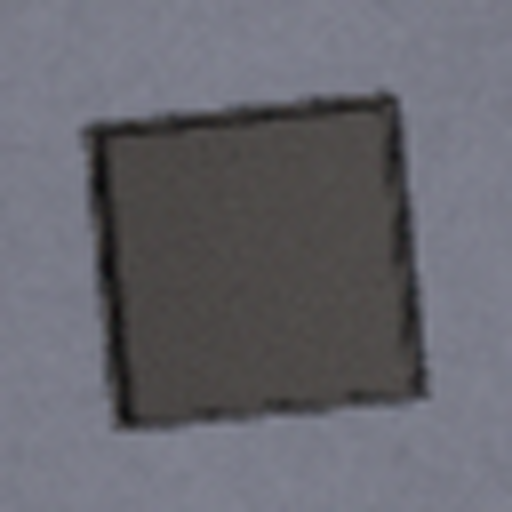

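Request:
apply_moves(
  increments=[0.208,0.015,0.3,0,0,0.008,0.72,0.208,0.015,0.7,0,0,0.008,0.72,0.208,0.015,0.7,0,0,0.008,0.72,0.208,0.015,0.7,0,0,0.008,0.72],
)

```text
t: 20.42
tcp_pos: [0.5712, 0.053, 0.0786]
tool_rot: [[0.988, 0.156, 0.001], [0.156, -0.988, 0.0], [0.001, -0.0, -1.0]]
wrist_force: [0.5, -0.2, 0.9]
grip_width: 0.723
```

Run:
```python
from h import *
import pickle
s=st(); r=shot('wrist','w22'); s=st()
goto((.5706,.0523,.018),np.radians(8.85))
r=shot('top')
c=[at_z(r,(158+(a+.5)/8-.5,158+(b+.5)/8-.5),.028) for a,b in ((83,128),(398,93),(428,395),(117,428))]
print(np.mean(c,0),np.round(c,4)); e=c[0]-c[3]; print(np.degrees(np.arctan2(e[1],e[0])),np.linalg.norm(e))
```

```text
t 20.43 tcp [0.5712 0.053  0.0786] yaw 9.0 z [ 1.e-03  2.e-04 -1.e+00] F [ 0.52 -0.25  0.88] w 0.723
t 20.48 tcp [0.5716 0.053  0.0791] yaw 9.01 z [ 2.2e-03  2.0e-04 -1.0e+00] F [0.12 0.1  0.26] w 0.719
shift [-0.0102  0.0047  0.5087] turn [ 0.0001 -0.0015  0.0019]
[0.52740739 0.32000137 0.028     ] [[0.5825 0.3946 0.028 ]
 [0.5988 0.2615 0.028 ]
 [0.4719 0.2465 0.028 ]
 [0.4563 0.3773 0.028 ]]
7.799995809648605 0.12737153903708612
```

View pics/w22.png

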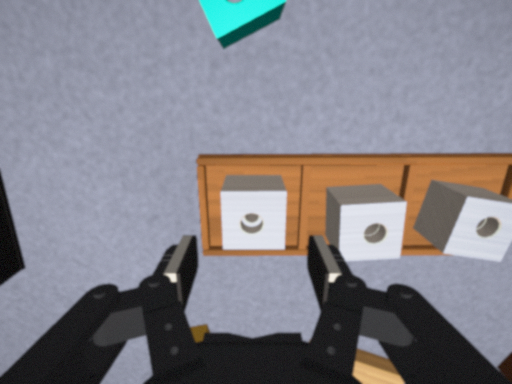

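Request:
apply_moves(
  increments=[-0.006,0.003,0.3,0,0,0,0.72,-0.006,0.003,0.5,0,0,0,0.72,-0.006,0.003,0.5,0,0,0,0.72],
)

```text
t: 20.9
tcp_pos: [0.5698, 0.0523, 0.0173]
tool_rot: [[0.988, 0.157, -0.001], [0.157, -0.988, -0.0], [-0.001, 0.0, -1.0]]
wrist_force: [0.8, -0.5, -0.2]
grip_width: 0.718
```

Run:
```python
from h import *
s=st(); r=shot('wrist','w23')
r=shot('scene'); crop(r,240,220,100,75,'s4',8); st()
```

```text
t 20.9 tcp [0.5698 0.0523 0.0173] yaw 9.02 z [-7.e-04 -2.e-04 -1.e+00] F [ 0.81 -0.48 -0.16] w 0.718
crop s4 190 182 8
t 21.0 tcp [0.5709 0.0526 0.0187] yaw 9.02 z [ 1.7e-03  2.0e-04 -1.0e+00] F [-0.54  0.34  1.1 ] w 0.72
```

View pics/w23.png

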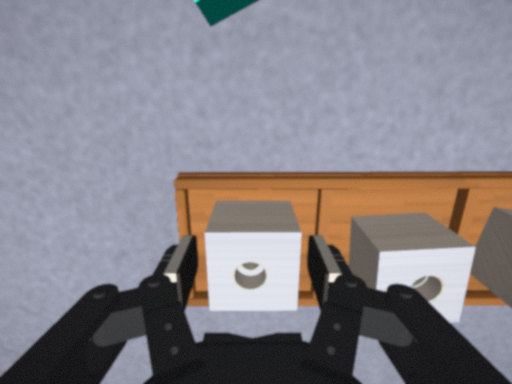

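View pics/s4.png

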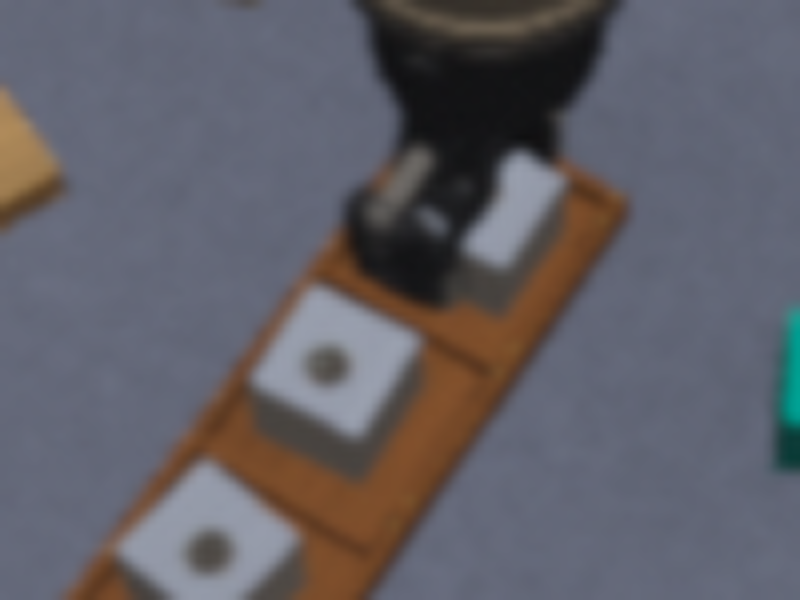

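Fingers straddle block 1 with room on both sides; close and lift.

Request:
apply_moves(
  increments=[0,0,0,0,0,0,0,0,0,0,0,0,0,0,0,0,0,0,0,0,0,0,0,0,0,0,0,0,0,0,0,0,0,0,0,0,0,-0.1,0,0,0,0,0,0,-0.25,0,0,0,0,0,0,-0.25,0,0,0,0],
)

```text
t: 22.0
tcp_pos: [0.5713, 0.0525, 0.0493]
tool_rot: [[0.988, 0.157, 0.003], [0.157, -0.988, 0.0], [0.003, 0.0, -1.0]]
wrist_force: [0.2, 0.1, -1.2]
grip_width: 0.5
```

Run:
```python
from h import *
s=st(); r=shot('wrist','w24')
r=shot('scene'); crop(r,240,220,100,75,'s5',8); st()
goto((.5274,.32,.075),np.radians(7.8))
```

```text
t 22.0 tcp [0.5713 0.0525 0.0493] yaw 9.01 z [ 3.2e-03  4.0e-04 -1.0e+00] F [ 0.21  0.05 -1.19] w 0.5
crop s5 190 182 8
t 22.1 tcp [0.5703 0.0523 0.0476] yaw 9.01 z [ 9.e-04  1.e-04 -1.e+00] F [ 0.53  0.29 -1.92] w 0.503
shift [-0.0031 -2.2589 -0.2286] turn [ 0.     -0.0006  0.0141]
```

View pics/w24.png

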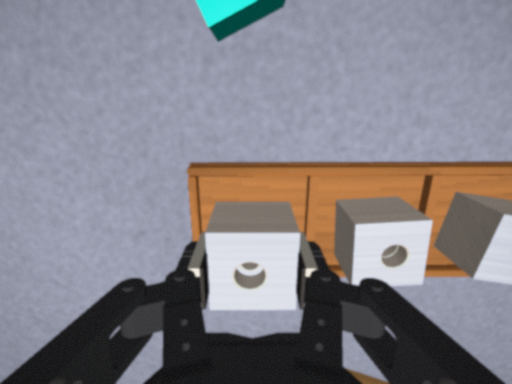

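View pics/s5.png

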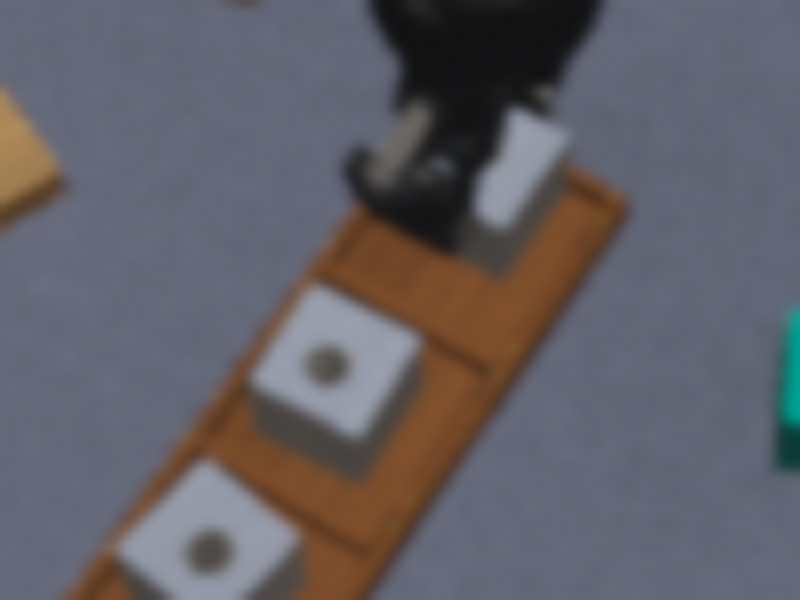

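Request:
apply_moves(
  increments=[0,0,-0.25,0,0,0,0,0,-0.4,-0.3,0,0,0,0,0,-0.75,-0.3,0,0,0,0],
)

```text
t: 22.48
tcp_pos: [0.5559, 0.1423, 0.0834]
tool_rot: [[0.988, 0.156, 0.001], [0.156, -0.988, 0.0], [0.001, -0.0, -1.0]]
wrist_force: [-0.2, -0.2, -1.3]
grip_width: 0.502
```

Request:
apply_moves(
  increments=[0,-0.4,0,0,0,0,0,0,-0.75,0,0,0,0,0],
)

```text
t: 22.72
tcp_pos: [0.5411, 0.2318, 0.0827]
tool_rot: [[0.988, 0.157, -0.001], [0.157, -0.988, -0.0], [-0.001, -0.0, -1.0]]
wrist_force: [0.1, -0.2, -1.6]
grip_width: 0.501
```

Request:
apply_moves(
  increments=[0,-0.4,0,0,0,0,0,0,-0.75,0,0,0,0.014,0,0,-0.75,0,0,0,0.014,0,0,-0.75,0,0,0,0.014,0,0,-0.75,0,0,0,0.014,0],
)

```text
t: 23.35
tcp_pos: [0.528, 0.3177, 0.0828]
tool_rot: [[0.991, 0.135, -0.0], [0.135, -0.991, -0.001], [-0.0, 0.001, -1.0]]
wrist_force: [-0.7, 0.1, -2.9]
grip_width: 0.506
```

Run:
```python
from h import *
s=st(); r=shot('wrist','w25')
r=shot('scene'); crop(r,295,150,120,90,'s6',6); st()
goto((.5274,.32,.018),np.radians(7.8))
```

```text
t 23.35 tcp [0.528  0.3177 0.0828] yaw 7.74 z [-3.e-04 -7.e-04 -1.e+00] F [-0.74  0.05 -2.88] w 0.506
crop s6 235 105 6
t 23.45 tcp [0.5281 0.318  0.083 ] yaw 7.74 z [-0.e+00 -3.e-04 -1.e+00] F [-0.25  0.31 -1.37] w 0.506
shift [-0.0033 -0.0177  0.5421] turn [ 0.0002  0.     -0.0007]
```

View pics/w25.png

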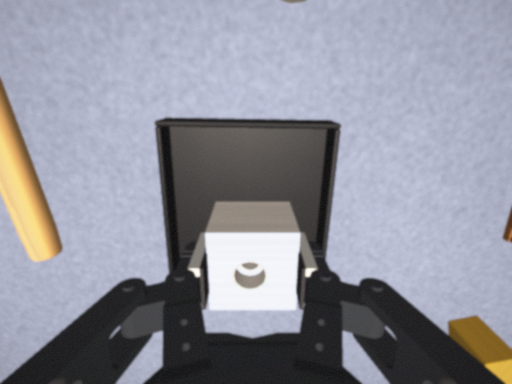

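View pics/s6.png

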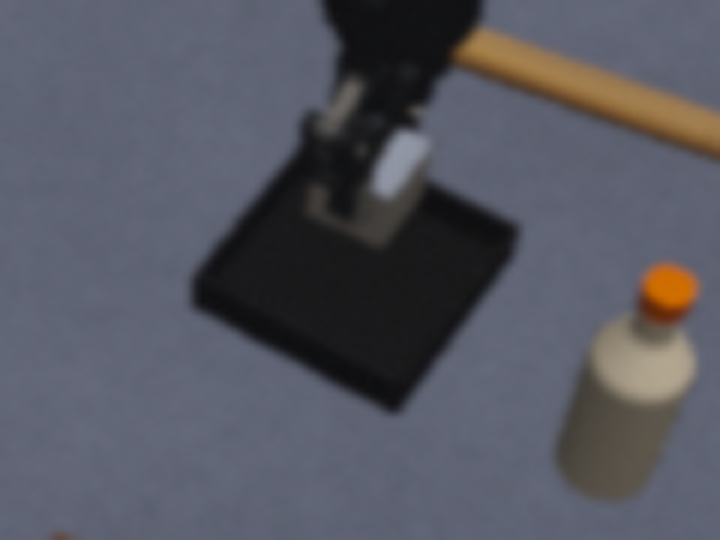

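Request:
apply_moves(
  increments=[-0.003,-0.017,0.2,0,0,0,0,-0.003,-0.017,0.42,0,0,0,0,-0.003,-0.017,0.48,0,0,0,0,-0.003,-0.017,0.51,0,0,0,0,-0.003,-0.017,0.53,0,0,0,0,-0.003,-0.017,0.54,0,0,0,0,-0.003,-0.017,0.54,0,0,0,0],
)

```text
t: 24.32
tcp_pos: [0.5272, 0.3212, 0.0187]
tool_rot: [[0.991, 0.136, 0.0], [0.136, -0.991, 0.0], [0.0, -0.0, -1.0]]
wrist_force: [0.1, -0.6, -1.3]
grip_width: 0.504
```

Run:
```python
from h import *
s=st(); r=shot('wrist');st()
```

```text
t 24.32 tcp [0.5272 0.3212 0.0187] yaw 7.82 z [ 4.e-04  3.e-04 -1.e+00] F [ 0.14 -0.61 -1.27] w 0.504
t 24.38 tcp [0.5272 0.3211 0.0187] yaw 7.82 z [ 4.e-04  3.e-04 -1.e+00] F [ 1.03 -0.42 -2.39] w 0.507
```

Still hanging free (Fz ≈ −1.9 N). Lower in half-millimetre steps until it bears.

Request:
apply_moves(
  increments=[0,0,0.006,0,0,0,0,0,0,0.012,0,0,0,0,0,0,0.016,0,0,0,0,0,0,0.016,0,0,0,0],
)

```text
t: 24.88
tcp_pos: [0.5271, 0.3211, 0.017]
tool_rot: [[0.991, 0.136, 0.0], [0.136, -0.991, -0.0], [0.0, 0.0, -1.0]]
wrist_force: [-3.7, -1.4, 9.7]
grip_width: 0.503
```

Run:
```python
from h import *
s=st(); r=shot('wrist');st()
```

```text
t 24.88 tcp [0.5271 0.3211 0.017 ] yaw 7.82 z [ 3.e-04 -1.e-04 -1.e+00] F [-3.71 -1.42  9.69] w 0.503
t 24.93 tcp [0.5271 0.3211 0.017 ] yaw 7.82 z [ 3.e-04 -0.e+00 -1.e+00] F [-3.93 -1.94  8.6 ] w 0.503
```

Request:
apply_moves(
  increments=[0,0,-0.004,0,0,0,0,0,0,-0.004,0,0,0,0.72,0,0,-0.004,0,0,0,0.72,0,0,-0.004,0,0,0,0.72,0,0,-0.004,0,0,0,0.72,0,0,-0.25,0,0,0,0.72,0,0,-0.7,0,0,0,0.72,0,0,-1,0,0,0,0.72,0,0,-1,0,0,0,0.72],
)

```text
t: 26.05
tcp_pos: [0.5284, 0.322, 0.1395]
tool_rot: [[0.991, 0.136, 0.004], [0.136, -0.991, 0.003], [0.005, -0.002, -1.0]]
wrist_force: [-0.6, 0.4, -1.0]
grip_width: 0.719
```

Run:
```python
from h import *
s=st(); r=shot('wrist','w26')
r=shot('scene','s7'); shot('top','t7'); st()
```

```text
t 26.05 tcp [0.5284 0.322  0.1395] yaw 7.81 z [ 0.0043  0.0026 -1.    ] F [-0.61  0.36 -0.95] w 0.719
t 26.2 tcp [0.5267 0.3207 0.1356] yaw 7.82 z [-8.e-04 -6.e-04 -1.e+00] F [-0.26  0.47 -0.76] w 0.72
```

View pics/w26.png

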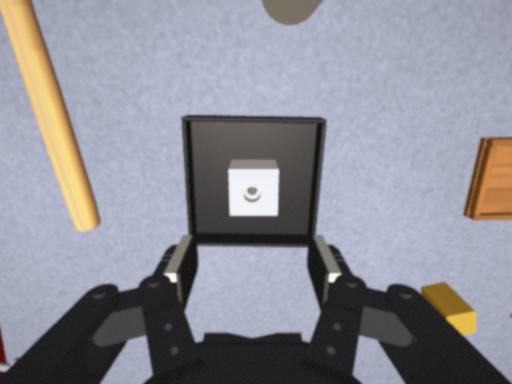

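View pics/s7.png

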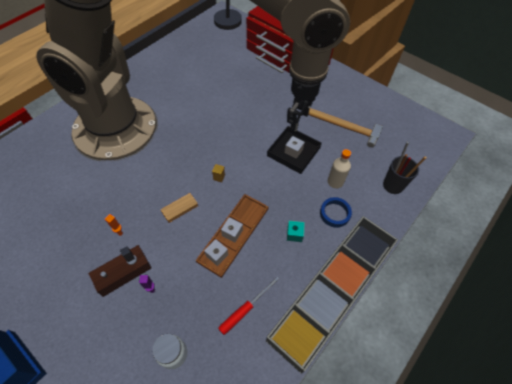

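View pics/t7.png

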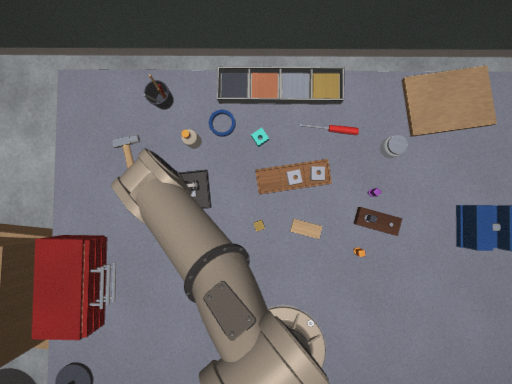

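The wrist view shows the block upright in the middle of the tray at (252,188). The scene view shows the gauge in its stand at (128,255), two blocks still in the rack, and everything else unmoved. Handing in.

Run:
```python
from h import *
st(); print(env.close_job())
```

```text
t 26.2 tcp [0.5267 0.3207 0.1356] yaw 7.82 z [-8.e-04 -6.e-04 -1.e+00] F [-0.26  0.47 -0.76] w 0.72
the job is handed in; nothing more can be done
None
```

The job is done and handed in at about 26 s of the 72 s allowed; the hand-in itself reports no verdict. The block in the left pocket was the bad one, and it now stands upright in the black tray.

- **Gauging, left to right:**
  - **Left block:** the pin stopped about 12 mm down. The spring pushed back with about 5 N there, and I pressed about 1.5 mm further.
  - **Middle and right blocks:** the pin went home to its collar in both, at about 4 to 5 N.
- **Gauge:** it is back in its stand with the collar seated, at the same height within 0.5 mm as when I picked it up. The camera confirmed it after release.
- **Bad block:** I lowered it onto the tray floor until it bore, reading about 10 N, then let go. The last images show it upright in the middle of the tray.
- **Everything else:** the two good blocks are standing in the rack, and nothing else on the bench looks moved. The gripper is clear, above the tray.

One move call was refused because I left a number out; nothing moved, and I sent it again corrected. The top camera differed from the wrist camera by 2 to 4 mm in places, so I aligned the pin using the wrist images. None of my final checks failed.

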